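# Hang the finds pail on the weighing stand

### The arm

A 6-joint arm with a two-finger parallel gripper is mounted at the origin on the work surface. World frame = base frame: x ahead of the robot, y to its left, z up, the work surface at z = 0. Lengths are in m, angles in rad, forces in N, time in s.
With the tool pointing down it reaches from about 0.35 to 0.775 m from the base axis. Payload 5.5 kg.
Tool frame: the origin (TCP) lies between the finger pads; the fingertips stand env.nose_length ahead of it and the grasp point (between the pads) lies 8 mm behind it (env.nose_length is the distance from the TCP to the fingertips, in m); z points along the fingers, y is the direction in which the jaws open and shut (so a half turn about z gives the same grasp; the last joint's range is limited). The gripper opens to 85 mm and grips with 20 to 120 N. Pads are 22 mm wide; open, the fingers measure 114 mm over their backs; the gripper's body (76 mm by 85 mm) begins 54 mm behind the grasp point. The pads swing forward as they close: fully open they stand 13 mm farther back than shut.
Start: joints at [1.089, 0.313, 0.046, 1.304, 0, 1.431], TCP at [0.193, 0.542, 0.242] pointing down, gripper open.
Joint ranges: [-2.76, 2.76], [-0.86, 1.69], [-1.03, 1.26], [-2.2, 2.34], [-1.47, 1.5], [-3.14, 3.14]. Speed limits (rad/s): [2.57, 2.57, 3.14, 3.14, 3.14, 3.14].

### API

Orientations are given as a unit quaternion [w, x, y, z].
In Python, from workcell import env gives the robot as it stands. The module is installed in compiled form; this text tells all that it offers.
- The arm moves only by the shell command python3 -m creep 'ROWS' [FORCE]. ROWS is a JSON object of lists of equal length, an entry for each row: "hand": the finger opening in mm, from 0 to 85.4; "delta_pos": the shift along the tool's x, y, z scaled (see below), a list of three; "turn": the turn about the tool's z scaled (see below). In form: {"hand": [hand, ...], "delta_pos": [[dx, dy, dz], ...], "turn": [turn, ...]}. A call has exactly 5 rows; each row shifts and turns the commanded pose from where the row before left it, along the tool's axes as they then stand; what a row does not reach is not made up. The controller multiplies each number of a shift by 0.8 m and each number of a turn by 5 degrees. A row lasts 1/12 s, in which the tool goes at most 41.7 mm and 7.16 degrees, less where a joint would pass 70% of its speed; a pose out of reach is approached as far as the arm can. A call with a number of a shift or a turn outside -1 to 1 is refused whole. A call with a gripper value outside its range is refused whole. The fingers move at their own pace and stop on an object; FORCE is the grip in N (left out, the last holds). Time passes only in rows, so rows that do not move let the fingers close, or fill a call up. It gives the time, the measured TCP pose, the force and the opening at its end, in the units of the state.
- env.get_state(): the state, without advancing time (a new reading comes with each control period).
- env.read_camera(name): name is "scene" or "top"; returns a dict with "pixels" (400x640x3 uint8, red, green, blue), "depth" (400x640 float32, m along the optical axis (not along the pixel's ray), 0 where there is no reading), "fx", "fy", "cx", "cy" (pixels), "origin" and "orientation" of the camera in the world. Camera axes: x right, y down, z forward; pixel columns grow to the right and rows downward; lengths in m; the calibration is good to about 2 mm. A picture is of the moment at which its call begins.
- env.hand_in(): hands the job in, once; it reports no verdict.
Trained networks look in the newest picture that a camera, given by its name, has taken for a name from the list of things; names that differ only in an ending like _2 or _b are one class to them, and where a whole thing is asked for, a point or a joint stands for the part that bears it (a point fixed in the world has none). Each returns a list of dicts, best first, with "score" (0 to 1); they miss things now and then, are a little off and sometimes report something else, mostly with a low value. They report only what shows in the picture. A call takes as long as a camera call.
- env.find_in(camera, target): "location" ([row, column] in pixels, amid what is visible of it).
- env.pinpoint(camera, target): "location" ([row, column] in pixels: a listed point, or the origin of a listed thing).
The state is a dict: "clock": time; "joint_pos": joint angles; "qvel": joint speeds; "tau": joint torques, N m; "tcp_pos": TCP position; "orientation": TCP orientation; "wrist_force": force on the tool from outside, world axes, zero at the start; "ft_torque": the same for the moment, N m; "finger_gap": finger opening in m.
Only numpy, scipy, OpenCV 4.12 (cv2) and the standard library are available. Lean on these libraries where they do the work, as an engineer would, in place of code of your own. Each camera call takes 0.05 s, during which the arm holds its last target.

### The job

Raise the folded-down wire bail of the small steel pail until it is upright, with the pail left standing where it is. Then lift the pail by its bail and hang it on the weighing stand over the green tray, pressing the bail wire gently down past both spring gates until they snap shut above it; do not overload the sprung yoke (at most 28 N on it). Let go with the pail hanging still and level, and leave the beaker, bottle and brush alone.

Things in the scene. Friction and masses are not known exactly. Their poses are not given: they have to be found in the camera images.
- pail_mid (a point): small open steel pail, 80 mm high, 74 mm across at the foot and 88 mm at the rim, about 0.3 to 0.55 kg, holding a few sherds; loose on the table. The point is on its centre line, 40 mm above its underside. z is up; its x axis is level and points away from the side to which the bail is folded; y runs along the bail's hinge line.
- bail (a joint): angle of the pail's bail about the hinge line through two ears, 68 mm above the pail's underside: 0 = upright, about +1.6 = folded level to the pail's -x side. Lightly stiff: it stays where it is left. Wire 5 mm thick, 102 mm wide over the ears, its straight top bar 90 mm from the hinge line. Forcing it off its arc drags or tips the pail.
- bail_grip (a point): centre of the wooden grip sleeve in the middle of the bail's top bar: 10 mm thick, 34 mm long along the bar (the pail's y); the wire turns freely inside it. Bare 5 mm wire for 26 mm beyond either end. With the bail folded, there are about 40 mm between the sleeve and the pail's wall.
- stand: fixed weighing stand: green drip tray 170 mm square, rim 26 mm high, with a white post 28 x 40 mm standing 132 mm behind the tray's centre, ending 13 mm above the yoke's seat. Origin: on the table under the seat; x points to the post. Its sprung yoke sinks straight down on a spring, about 2.5 mm per newton, to a hard bottom stop 45 mm below rest (about 19 N).
- yoke: yoke: two upright plates 8 mm thick, 52 mm clear between them, joined only by a bar 100 mm behind. Each has a slot 12 mm wide, open at the top with a flared mouth. Origin: midway between the slots, at the wire's centre line when it rests on their floors (235 mm at rest above table). x to the post, y across the plates (wire lies along y), z up. Mouths end 31 mm above it, plates 14 mm below.
- gate_a (a joint): spring gate in the yoke's +y plate: a 4 mm pin hinged 17 mm above the seat at the slot's back, level across the slot at 0. Wire pressed down from above swings it down (+, rad); once past (about 1.0) it snaps back to 0 above the wire. The pail's weight alone does not open the gates; both together need 9 to 16 N, so the yoke sinks 20 to 38 mm before they let it through.
- gate_b (a joint): the same gate in the yoke's -y plate
- beaker: glass beaker, 84 mm wide, 100 mm high, loose; origin at the centre of its underside; leave alone
- bottle: clear bottle with a blue cap, 64 mm wide, 170 mm high, loose; origin at the centre of its underside; leave alone
- brush: flat brush with a wooden handle, about 200 mm long, lying on the table, loose; leave alone

How it is judged:
By the outcome, as a careful person would: the job done as asked, in the order asked, and still so for the second after the job is handed in, with the robot touching nothing.
It also fails if it takes over 72 s, if anything falls off the work surface, if the arm or the gripper's body presses on something with over 40 N, if the wrist force passes 120 N, or if a joint passes its speed limit or range.

## Working session

There is one attempt and no reset: what is moved stays moved. The work goes in short steps, Python scripts to look and compute and a shell command to move; the robot and the scene stay as the last step left them, time stands still between calls to the robot, and variables do not carry over. Pictures are saved under pics/ and viewed, and the job is handed in when it is done.

```bash
mkdir -p pics; cat > h.py <<'E'
import numpy as np, cv2
from workcell import env
from scipy.spatial.transform import Rotation as R
def rot(q): return R.from_quat([q[1],q[2],q[3],q[0]]).as_matrix()
def px2w(c,r,col,win=2):
    r=float(r);col=float(col)
    d=c['depth'][int(max(0,r-win)):int(r+win+1),int(max(0,col-win)):int(col+win+1)]
    d=d[d>0]; z=np.median(d) if d.size else np.nan
    p=np.array([(col-c['cx'])/c['fx']*z,(r-c['cy'])/c['fy']*z,z])
    return rot(c['orientation'])@p+c['origin']
def cloud(c):
    v,u=np.mgrid[0:400,0:640]; z=c['depth']
    P=np.stack([(u-c['cx'])/c['fx']*z,(v-c['cy'])/c['fy']*z,z],-1)
    return P@rot(c['orientation']).T+np.array(c['origin'])
def proj(c,p):
    q=rot(c['orientation']).T@(np.array(p)-c['origin']); return q[1]/q[2]*c['fy']+c['cy'],q[0]/q[2]*c['fx']+c['cx']
def ray(c,r,col):
    d=rot(c['orientation'])@np.array([(col-c['cx'])/c['fx'],(r-c['cy'])/c['fy'],1]); return np.array(c['origin']),d/np.linalg.norm(d)
def tri(c1,p1,c2,p2):
    o1,d1=ray(c1,*p1);o2,d2=ray(c2,*p2)
    A=np.stack([d1,-d2],1); s=np.linalg.lstsq(A,o2-o1,rcond=None)[0]
    a=o1+s[0]*d1;b=o2+s[1]*d2
    return (a+b)/2,np.linalg.norm(a-b)
def save(c,n,crop=None,s=1):
    im=c['pixels'][...,::-1]
    if crop: im=im[crop[0]:crop[1],crop[2]:crop[3]]
    cv2.imwrite('pics/'+n,cv2.resize(im,None,fx=s,fy=s,interpolation=cv2.INTER_CUBIC))
E
python3 - <<'E'
from h import *
np.set_printoptions(precision=4,suppress=True)
C={}
for n in('scene','top'):
    c=C[n]=env.read_camera(n); save(c,n+'0.png'); np.save('pics/%s0.npy'%n,c,allow_pickle=True)
    print(n,c['origin'],c['orientation'],c['fx'],c['cx'])
for t in('pail_mid','bail_grip','stand','yoke','gate_a','gate_b','beaker','bottle','brush'):
    L={}
    for n in C:
        try: a=env.pinpoint(n,t)
        except Exception as e: print(t,e); continue
        print(t,n,[(np.round(x['location'],1).tolist(),round(x['score'],2),px2w(C[n],*x['location'])) for x in a[:2]])
        if a:L[n]=a[0]['location']
    if len(L)==2: print('   tri',tri(C['scene'],L['scene'],C['top'],L['top']))
s=env.get_state();print(s['clock'],s['tcp_pos'],s['orientation'],s['wrist_force'],s['finger_gap'],env.nose_length)
E
```

```text
scene [1.6803 0.5131 1.061 ] [-0.2337  0.4607  0.7735 -0.3673] 422.3828390380626 321.760532653932
top [0.3991 0.0083 1.2489] [-0.0814  0.7214 -0.6829  0.0816] 372.81536658710684 317.0186645985835
pail_mid scene [([201.5, 284.5], 0.64, array([ 0.6305, -0.1733,  0.0745]))]
pail_mid top [([228.7, 376.2], 0.64, array([ 0.5929, -0.1821,  0.0461]))]
   tri (array([ 0.5961, -0.1885,  0.0432]), np.float64(0.012701048431951825))
bail_grip scene []
bail_grip top [([252.1, 388.6], 0.73, array([ 0.5154, -0.2158,  0.0851]))]
stand scene [([243.9, 386.3], 0.84, array([0.5925, 0.2285, 0.0107]))]
stand top [([225.2, 258.0], 0.66, array([0.5888, 0.2087, 0.0098]))]
   tri (array([0.5872, 0.2182, 0.0019]), np.float64(0.017317506487366987))
yoke scene [([188.4, 392.2], 0.76, array([ 0.2484,  0.1249, -0.0009]))]
yoke top [([211.5, 244.2], 0.62, array([0.6328, 0.2594, 0.0102]))]
   tri (array([0.5868, 0.2137, 0.249 ]), np.float64(0.005725869860487739))
gate_a it knows: bail_grip, beaker, bottle, brush, pail_mid, stand, yoke
gate_a it knows: bail_grip, beaker, bottle, brush, pail_mid, stand, yoke
gate_b it
[... 325 characters left out ...]
0355,  0.0046]))]
   tri (array([ 0.7931, -0.0294, -0.0058]), np.float64(0.014102195174622526))
bottle scene [([254.9, 451.1], 0.79, array([0.56  , 0.449 , 0.0351]))]
bottle top [([239.2, 191.4], 0.61, array([0.5243, 0.4076, 0.062 ]))]
   tri (array([0.5281, 0.4381, 0.0005]), np.float64(0.01956559437310795))
brush scene [([187.2, 239.9], 0.57, array([ 0.5811, -0.422 ,  0.0194]))]
brush top [([243.8, 447.8], 0.92, array([ 0.5607, -0.4257,  0.0134])), ([253.2, 387.5], 0.54, array([ 0.5119, -0.2125,  0.0843]))]
   tri (array([ 0.5636, -0.4328,  0.0029]), np.float64(0.006995303915885726))
0.8 [0.1928 0.5418 0.2424] [0.     0.1701 0.9854 0.0001] [-0.7471 -0.2419 -0.362 ] 0.08550386420169094 0.011
```

View pics/scene0.png

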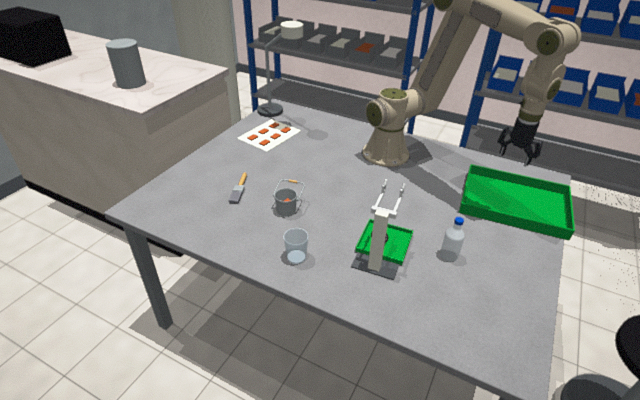

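View pics/top0.png

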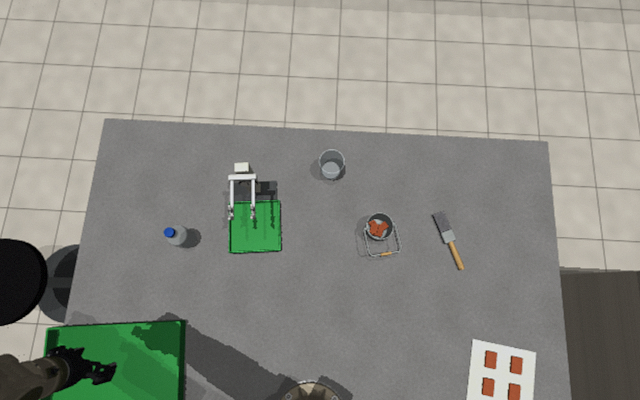

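```bash
python3 - <<'E'
from h import *
a=np.load('pics/top0.npy',allow_pickle=True).item();b=np.load('pics/scene0.npy',allow_pickle=True).item()
save(a,'topcrop.png',(150,290,200,430),3.4)
save(b,'scenecrop.png',(120,290,250,460),3.4)
E
```

```text
(no output)
```

View pics/topcrop.png

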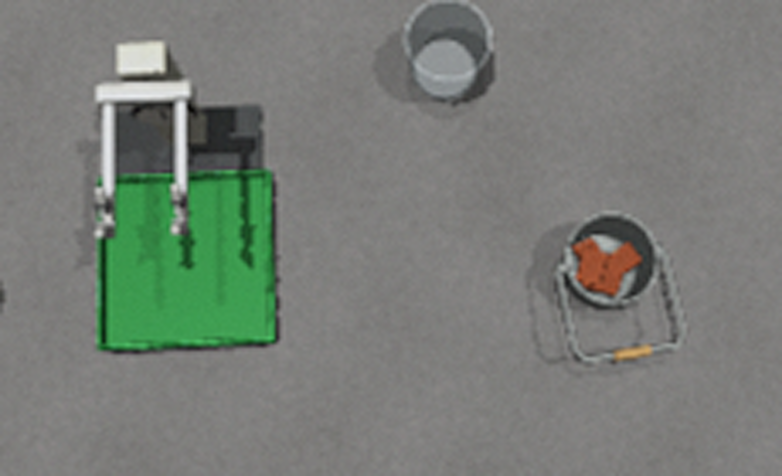

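View pics/scenecrop.png

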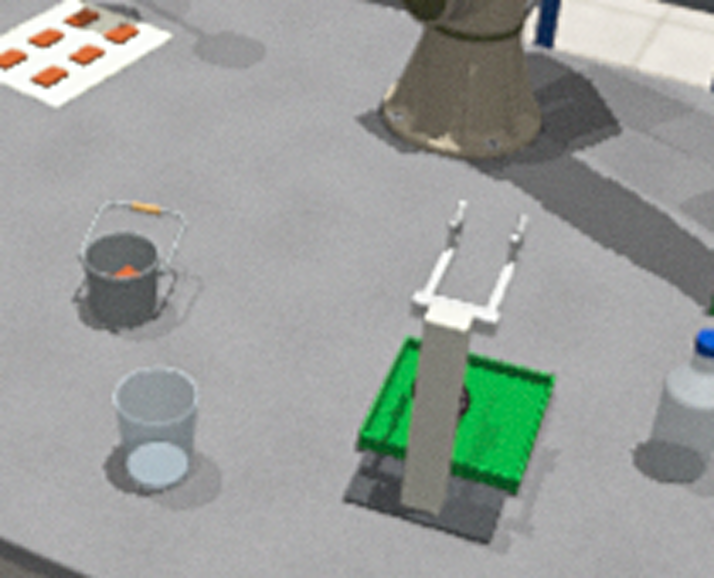

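The top view shows the bail folded toward the robot, with the sleeve at about (253,386) and the pail rim centre near (227,379). The yoke's plate tips are near (212,231) and (213,253), and the post is at (167,242). In the scene view the sleeve is near (181,293), and the yoke tips point toward the robot. Next I'll measure these precisely.

```bash
python3 - <<'E'
from h import *
np.set_printoptions(precision=4,suppress=True)
a=np.load('pics/top0.npy',allow_pickle=True).item();b=np.load('pics/scene0.npy',allow_pickle=True).item()
# orange sleeve centroid
cs={}
for n,c,box in(('top',a,(240,265,370,405)),('scene',b,(172,190,280,305))):
    im=c['pixels'].astype(int); m=np.zeros((400,640),bool)
    s=im[box[0]:box[1],box[2]:box[3]]; m[box[0]:box[1],box[2]:box[3]]=(s[...,0]-s[...,2]>60)
    r,k=np.nonzero(m); cs[n]=(r.mean(),k.mean()); P=cloud(c)[m]
    print(n,len(r),cs[n],'depth med',np.median(P,0),P.min(0),P.max(0))
    X=np.stack([k,r],1)-[k.mean(),r.mean()]; print('axis',np.linalg.svd(X)[2][0] if len(X)<5000 else '')
g,e=tri(b,cs['scene'],a,cs['top']); print('grip tri',g,e)
for n,c in(('top',a),('scene',b)):
    P=cloud(c).reshape(-1,3)
    m=(abs(P[:,0]-.60)<.08)&(abs(P[:,1]+.185)<.08)
    Q=P[m&(P[:,2]>.0)]
    print(n,'z hist',np.histogram(Q[:,2],np.arange(0,.12,.01))[0])
    Q=P[m&(P[:,2]>.074)&(P[:,2]<.095)&(P[:,0]>.55)]
    # circle fit
    A=np.c_[2*Q[:,:2],np.ones(len(Q))]; s=np.linalg.lstsq(A,(Q[:,:2]**2).sum(1),rcond=None)[0]
    print('rim fit',s[:2],np.sqrt(s[2]+s[:2]@s[:2]),len(Q))
    m=(P[:,0]>.5)&(P[:,0]<.8)&(abs(P[:,1]-.21)<.1)&(P[:,2]>.2)
    Q=P[m]; print('yoke',len(Q),Q.min(0),Q.max(0))
    for lo,hi in((.20,.215),(.215,.23),(.23,.245),(.245,.26),(.26,.275)):
        q=Q[(Q[:,2]>lo)&(Q[:,2]<hi)]
        if len(q):print(lo,len(q),q.min(0),q.max(0),np.median(q,0))
    m=(P[:,0]>.4)&(P[:,0]<.8)&(abs(P[:,1]-.21)<.15)&(P[:,2]>.018)&(P[:,2]<.035)
    Q=P[m]; 
    if len(Q): print('tray rim',len(Q),cv2.minAreaRect(Q[:,:2].astype(np.float32)))
E
```

```text
top 25 (np.float64(253.28), np.float64(385.36)) depth med [ 0.5114 -0.2072  0.0863] [ 0.5054 -0.2198  0.0821] [ 0.5158 -0.1911  0.0914]
axis [-0.9835  0.1808]
scene 17 (np.float64(180.76470588235293), np.float64(292.94117647058823)) depth med [ 0.512  -0.2071  0.086 ] [ 0.5076 -0.2213  0.0817] [ 0.5184 -0.1913  0.0895]
axis [0.9839 0.1789]
grip tri [ 0.5116 -0.2065  0.0847] 0.0013815856071475146
top z hist [897  48  31 148 115  49  47 146  67   0   0]
rim fit [ 0.5914 -0.1933] 0.04709982031222993 130
yoke 729 [0.5622 0.1831 0.2032] [0.7312 0.2688 0.2707]
0.2 6 [0.7128 0.2107 0.2032] [0.7302 0.2135 0.2099] [0.7213 0.2124 0.2063]
0.215 112 [0.5685 0.1842 0.2196] [0.7287 0.2642 0.23  ] [0.665  0.2133 0.2259]
0.23 397 [0.5685 0.1831 0.23  ] [0.7312 0.2688 0.245 ] [0.6827 0.2288 0.2359]
0.245 180 [0.5691 0.1833 0.2453] [0.731  0.2543 0.2599] [0.711 0.232 0.249]
0.26 34 [0.5622 0.1831 0.2606] [0.6067 0.2528 0.2707] [0.577  0.1913 0.2637]
tray rim 299 ((0.6141881346702576, 0.22054973244667053), (0.22694271802902222, 0.1699497401714325), 5.782783508300781)
scene z hist [446  28  40  68  87  76  93 131  39   0   0]
rim fit [ 0.5937 -0.1942] 0.045688256468077205 105
yoke 549 [0.5603 0.1807 0.2003] [0.7342 0.2673 0.2669]
0.2 54 [0.7057 0.211  0.2003] [0.7342 0.2504 0.2147] [0.7276 0.2309 0.2077]
0.215 105 [0.5679 0.1859 0.2151] [0.7318 0.2673 0.2299] [0.7006 0.2345 0.2244]
0.23 251 [0.5699 0.1837 0.23  ] [0.734  0.2672 0.245 ] [0.685  0.2353 0.2362]
0.245 113 [0.5676 0.1818 0.2453] [0.7328 0.2509 0.2597] [0.7108 0.2299 0.2484]
0.26 26 [0.5603 0.1807 0.2601] [0.6064 0.2526 0.2669] [0.5727 0.2426 0.2628]
tray rim 304 ((0.61350017786026, 0.21914523839950562), (0.2400907278060913, 0.1706634908914566), 6.119932174682617)
```

```bash
python3 - <<'E'
from h import *
np.set_printoptions(precision=4,suppress=True)
a=np.load('pics/top0.npy',allow_pickle=True).item();b=np.load('pics/scene0.npy',allow_pickle=True).item()
def atz(c,r,k,z):
    o,d=ray(c,r,k); return o+d*(z-o[2])/d[2]
print(atz(a,226.8,379.7,.08),atz(b,195,285.9,.08),tri(a,(226.8,379.7),b,(195,285.9)))
from scipy.optimize import least_squares
P=np.r_[cloud(a).reshape(-1,3),cloud(b).reshape(-1,3)]
Q=P[(abs(P[:,0]-.60)<.07)&(abs(P[:,1]+.19)<.07)&(P[:,2]>.02)&(P[:,2]<.085)]
# cone wall model radius 37 at 0 -> 44 at .08
f=lambda p:np.hypot(Q[:,0]-p[0],Q[:,1]-p[1])-(.037+.007*Q[:,2]/.08)
for x0 in([.595,-.19],[.605,-.19]):
    s=least_squares(f,x0,loss='cauchy',f_scale=.002); print(s.x,np.median(abs(f(s.x))))
G=P[(P[:,0]>.49)&(P[:,0]<.60)&(abs(P[:,1]+.205)<.075)&(P[:,2]>.06)&(P[:,2]<.12)]
s=s.x; G=G[np.hypot(G[:,0]-s[0],G[:,1]-s[1])>.05]
print(len(G))
for x0 in np.arange(.50,.6,.01):
    q=G[(G[:,0]>=x0)&(G[:,0]<x0+.01)]
    for sd in(1,-1):
        qq=q[(q[:,1]+.205)*sd>0]
        if len(qq):print(round(x0,3),sd,len(qq),np.median(qq,0))
save(a,'t2.png',(205,265,350,410),12);save(b,'s2.png',(170,225,260,320),12)
for c,n in((a,'top'),(b,'scene')):print(n,proj(c,[s[0],s[1],.08]))
E
```

```text
[ 0.5941 -0.1877  0.08  ] [ 0.5996 -0.186   0.08  ] (array([ 0.595 , -0.1887,  0.0758]), np.float64(0.0005118917560004109))
[ 0.5968 -0.1892] 0.003351305632072886
[ 0.5968 -0.1892] 0.003351153370501781
222
0.5 1 38 [ 0.5067 -0.1789  0.0849]
0.5 -1 5 [ 0.5094 -0.2133  0.0867]
0.51 1 23 [ 0.5131 -0.1956  0.0837]
0.51 -1 40 [ 0.5155 -0.2197  0.085 ]
0.52 1 8 [ 0.5237 -0.1538  0.0802]
0.52 -1 12 [ 0.5208 -0.2462  0.0844]
0.53 1 10 [ 0.5362 -0.1502  0.0791]
0.53 -1 9 [ 0.5335 -0.2548  0.0828]
0.54 1 5 [ 0.5462 -0.1485  0.0789]
0.54 -1 7 [ 0.5439 -0.2525  0.0812]
0.55 1 9 [ 0.5536 -0.147   0.0757]
0.55 -1 8 [ 0.5529 -0.2516  0.0782]
0.56 1 8 [ 0.5661 -0.1441  0.0748]
0.56 -1 9 [ 0.5655 -0.2495  0.0768]
0.57 1 7 [ 0.5736 -0.1426  0.0725]
0.57 -1 6 [ 0.5742 -0.2473  0.0768]
0.58 1 3 [ 0.5857 -0.1393  0.0715]
0.58 -1 6 [ 0.5844 -0.2445  0.0732]
0.59 1 1 [ 0.5955 -0.1391  0.0707]
0.59 -1 8 [ 0.5927 -0.2436  0.073 ]
top (np.float64(225.99717961763747), np.float64(380.1781946439978))
scene (np.float64(194.35687502647204), np.float64(285.55993781881295))
```

View pics/t2.png

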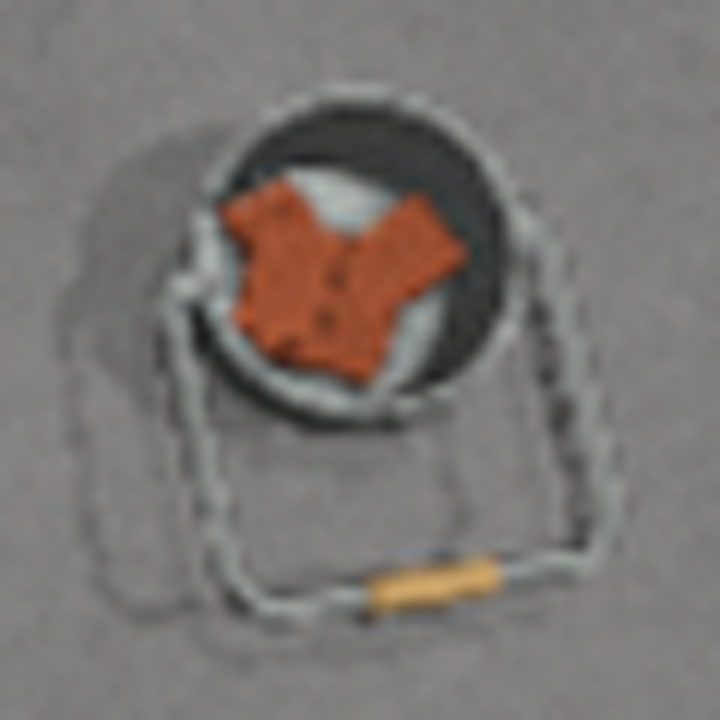

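View pics/s2.png

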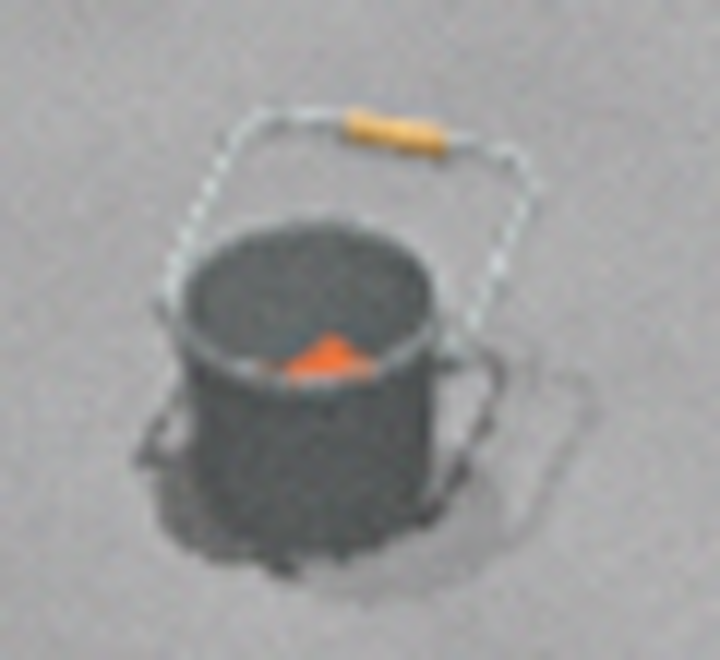

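```bash
python3 - <<'E'
from h import *
np.set_printoptions(precision=4,suppress=True)
a=np.load('pics/top0.npy',allow_pickle=True).item();b=np.load('pics/scene0.npy',allow_pickle=True).item()
for n,c in(('top',a),('scene',b)):
    P=cloud(c); im=c['pixels'].astype(int)
    g=(im[...,1]-np.maximum(im[...,0],im[...,2])>40)&(abs(P[...,0]-.58)<.15)&(abs(P[...,1]-.21)<.15)&(P[...,2]<.04)
    Q=P[g]; print(n,'tray',cv2.minAreaRect(Q[:,:2].astype(np.float32)))
    Q=P[(abs(P[...,0]-.72)<.03)&(abs(P[...,1]-.235)<.04)&(P[...,2]>.243)&(P[...,2]<.256)]
    print('posttop',Q.mean(0),len(Q),cv2.minAreaRect(Q[:,:2].astype(np.float32)))
    for lo,hi in((.17,.205),(.225,.28)):
        m=(P[...,0]>.55)&(P[...,0]<.67)&(P[...,1]>lo)&(P[...,1]<hi)&(P[...,2]>.215)
        Q=P[m]; A=np.c_[Q[:,0]-.587,np.ones(len(Q))]; s=np.linalg.lstsq(A,Q[:,1],rcond=None)[0]
        print('arm',len(Q),'slope',s[0],'y at .587',s[1])
        for x in np.arange(.55,.66,.01):
            q=Q[(Q[:,0]>=x)&(Q[:,0]<x+.01)]
            if len(q):print('  %.2f n%d y %.4f z %.4f-%.4f'%(x,len(q),np.median(q[:,1]),q[:,2].min(),q[:,2].max()))
save(a,'t3.png',(150,260,215,290),8);save(b,'s3.png',(170,240,365,435),9)
E
```

```text
top tray ((0.5846258401870728, 0.2219427525997162), (0.17004361748695374, 0.1775975376367569), 5.096137046813965)
posttop [0.7155 0.2313 0.2483] 140 ((0.7117193937301636, 0.23103168606758118), (0.03848441690206528, 0.03721504285931587), 5.887975215911865)
arm 146 slope 0.11604406870178348 y at .587 0.18688232952747763
  0.56 n2 y 0.1866 z 0.2641-0.2647
  0.57 n16 y 0.1848 z 0.2289-0.2687
  0.58 n13 y 0.1866 z 0.2276-0.2571
  0.59 n21 y 0.1872 z 0.2300-0.2639
  0.60 n14 y 0.1872 z 0.2271-0.2707
  0.61 n12 y 0.1894 z 0.2280-0.2359
  0.62 n13 y 0.1901 z 0.2263-0.2356
  0.63 n15 y 0.1937 z 0.2277-0.2350
  0.64 n12 y 0.1936 z 0.2260-0.2339
  0.65 n16 y 0.1947 z 0.2240-0.2349
arm 154 slope 0.10047814448836795 y at .587 0.24725502338260655
  0.56 n13 y 0.2459 z 0.2257-0.2677
  0.57 n14 y 0.2437 z 0.2326-0.2590
  0.58 n18 y 0.2479 z 0.2279-0.2551
  0.59 n20 y 0.2475 z 0.2290-0.2688
  0.60 n8 y 0.2490 z 0.2327-0.2614
  0.61 n14 y 0.2506 z 0.2209-0.2357
  0.62 n14 y 0.2513 z 0.2208-0.2375
  0.63 n14 y 0.2506 z 0.2202-0.2349
  0.64 n14 y 0.2524 z 0.2215-0.2372
  0.65 n13 y 0.2533 z 0.2208-0.236
[... 390 characters left out ...]
7
  0.58 n9 y 0.1894 z 0.2227-0.2549
  0.59 n14 y 0.1884 z 0.2240-0.2564
  0.60 n14 y 0.1896 z 0.2236-0.2642
  0.61 n8 y 0.1891 z 0.2225-0.2368
  0.62 n5 y 0.1934 z 0.2227-0.2337
  0.63 n6 y 0.1924 z 0.2269-0.2340
  0.64 n6 y 0.1939 z 0.2238-0.2344
  0.65 n8 y 0.1951 z 0.2255-0.2356
arm 90 slope 0.09820499104851935 y at .587 0.24757507389028705
  0.56 n12 y 0.2452 z 0.2404-0.2666
  0.57 n10 y 0.2486 z 0.2281-0.2612
  0.58 n3 y 0.2503 z 0.2222-0.2493
  0.59 n20 y 0.2485 z 0.2307-0.2640
  0.60 n10 y 0.2490 z 0.2253-0.2669
  0.61 n6 y 0.2513 z 0.2297-0.2349
  0.62 n4 y 0.2532 z 0.2222-0.2336
  0.63 n6 y 0.2517 z 0.2308-0.2361
  0.64 n6 y 0.2543 z 0.2257-0.2336
  0.65 n7 y 0.2556 z 0.2256-0.2342
```

View pics/t3.png

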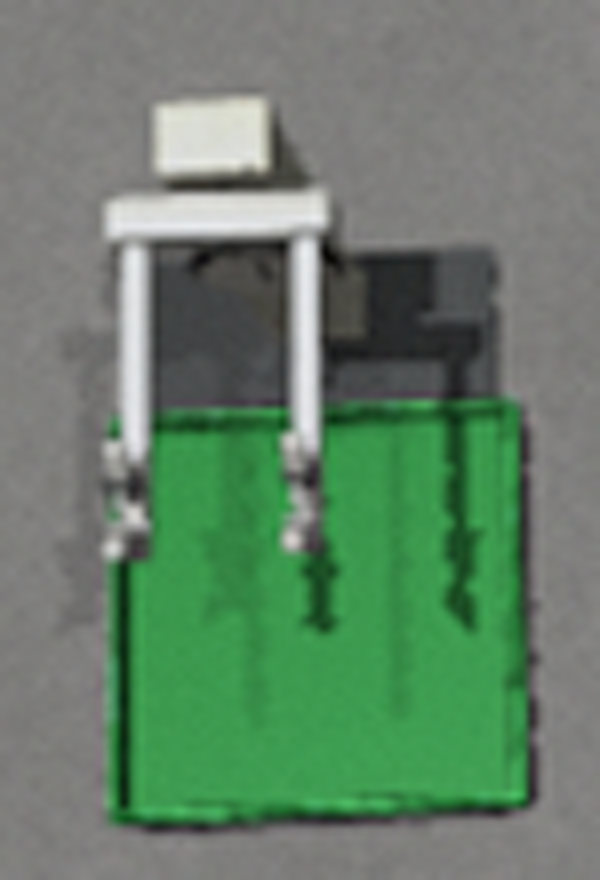

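View pics/s3.png

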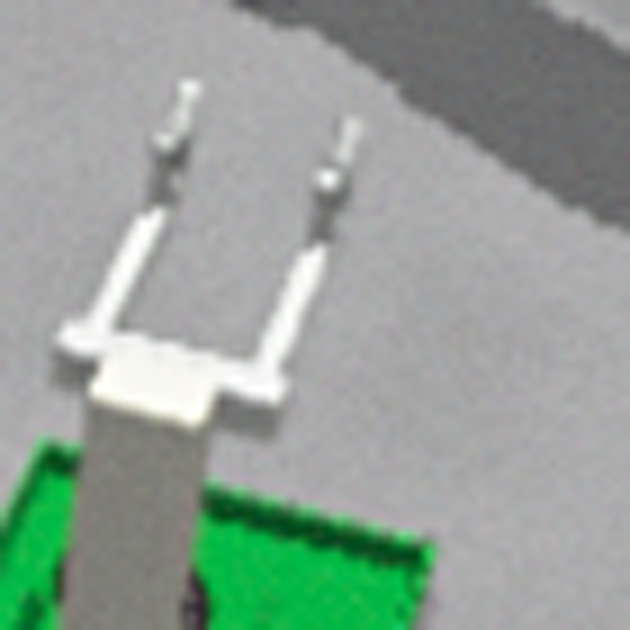

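```bash
python3 -m creep '{"hand":[30,30,30,30,30],"delta_pos":[[0,0,0],[0,0,0],[0,0,0],[0,0,0],[0,0,0]],"turn":[1,1,1,1,1]}' 40
python3 -m creep '{"hand":[30,30,30,30,30],"delta_pos":[[0,0,0],[0,0,0],[0,0,0],[0,0,0],[0,0,0]],"turn":[1,1,1,1,1]}'
```

```text
clock: 1.22
tcp_pos: [0.1927, 0.5418, 0.2423]
orientation: [0.0, 0.381, 0.924, 0.0]
wrist_force: [-0.2, 0.5, -0.1]
finger_gap: 0.0304
clock: 1.63
tcp_pos: [0.1928, 0.5418, 0.2424]
orientation: [-0.0, 0.572, 0.82, 0.0]
wrist_force: [0.0, -1.0, -0.2]
finger_gap: 0.0297
```

The yoke yaw is about 5.8°. The seat is at about (0.5855, 0.2175), and the post, the arms and the prongs all agree on that. The pail yaw is about 11.2° and its grip is at (0.5116, -0.2066, 0.083).

```bash
cat > d.py <<'E'
# usage: d.py x y z yawdeg (of tool y) -> shift in tool axes, scaled units, after the turn is made
import sys; from h import *
s=env.get_state(); M=rot(s['orientation']); t=np.array([float(v) for v in sys.argv[1:4]])
yaw=np.degrees(np.arctan2(M[1,1],M[0,1])); d=t-np.array(s['tcp_pos'])
print('t',s['clock'],'tcp',np.round(s['tcp_pos'],4),'yaw',round(yaw,2),'F',np.round(s['wrist_force'],1),'gap',round(s['finger_gap'],4))
if len(sys.argv)>4: print('turn units',round(-(float(sys.argv[4])-yaw)/5,3))
print('dpos units now',np.round(M.T@d/.8,4), 'dist',np.linalg.norm(d))
E
python3 -m creep '{"hand":[30,30,30,30,30],"delta_pos":[[0,0,0],[0,0,0],[-0.048,0.0101,0],[-0.048,0.0101,0],[-0.048,0.0101,0]],"turn":[1,0.8,0,0,0]}'
python3 d.py .5116 -.2066 .15 11.2
```

```text
clock: 2.05
tcp_pos: [0.2393, 0.4327, 0.2419]
orientation: [0.0, 0.632, 0.775, -0.0]
wrist_force: [-0.1, 0.0, 0.5]
finger_gap: 0.0301
t 2.05 tcp [0.2393 0.4327 0.2419] yaw 11.53 F [-0.1  0.   0.5] gap 0.0301
turn units 0.066
dpos units now [-0.851   0.1738  0.1151] dist 0.7009220718820847
```

```bash
python3 -m creep '{"hand":[30,30,30,30,30],"delta_pos":[[-0.048,0.0098,0],[-0.048,0.0098,0],[-0.048,0.0098,0],[-0.048,0.0098,0],[-0.048,0.0098,0]],"turn":[0.066,0,0,0,0]}'
python3 -m creep '{"hand":[30,30,30,30,30],"delta_pos":[[-0.048,0.0098,0],[-0.048,0.0098,0],[-0.048,0.0098,0],[-0.048,0.0098,0],[-0.048,0.0098,0]],"turn":[0,0,0,0,0]}'
python3 -m creep '{"hand":[30,30,30,30,30],"delta_pos":[[-0.048,0.0098,0.01],[-0.048,0.0098,0.02],[-0.048,0.0098,0.02],[-0.048,0.0098,0.02],[-0.04,0.0098,0.02]],"turn":[0,0,0,0,0]}'
python3 d.py .5116 -.2066 .12 11.2
```

```text
clock: 2.47
tcp_pos: [0.3151, 0.2512, 0.2426]
orientation: [0.0, 0.635, 0.772, 0.0]
wrist_force: [1.2, 0.4, -0.1]
finger_gap: 0.0293
clock: 2.88
tcp_pos: [0.3906, 0.0701, 0.2427]
orientation: [0.0, 0.636, 0.772, 0.0]
wrist_force: [0.7, 1.5, 0.3]
finger_gap: 0.0304
clock: 3.3
tcp_pos: [0.4645, -0.1037, 0.1707]
orientation: [0.001, 0.636, 0.772, 0.0]
wrist_force: [0.7, -0.3, 1.1]
finger_gap: 0.0302
t 3.3 tcp [ 0.4645 -0.1037  0.1707] yaw 11.0 F [ 0.7 -0.3  1.1] gap 0.0302
turn units -0.039
dpos units now [-0.1375  0.0331  0.0636] dist 0.12403220647079827
```

```bash
python3 -m creep '{"hand":[30,30,30,30,30],"delta_pos":[[-0.045,0.011,0.015],[-0.045,0.011,0.02],[-0.04,0.011,0.02],[-0.0075,0,0.008],[0,0,0]],"turn":[0,0,0,0,0]}'
python3 d.py .5116 -.2066 .075 11.2
python3 - <<'E'
from h import *
a=env.read_camera('top');b=env.read_camera('scene')
save(a,'t4.png',(200,280,340,440),7);save(b,'s4.png',(130,230,240,340),7)
E
```

```text
clock: 3.72
tcp_pos: [0.5102, -0.2054, 0.1184]
orientation: [-0.002, 0.637, 0.771, -0.0]
wrist_force: [-0.5, 0.8, 0.6]
finger_gap: 0.0302
t 3.7167 tcp [ 0.5102 -0.2054  0.1184] yaw 10.91 F [-0.5  0.8  0.6] gap 0.0302
turn units -0.057
dpos units now [-0.0019  0.0015  0.0542] dist 0.043413165080131724
```

View pics/t4.png

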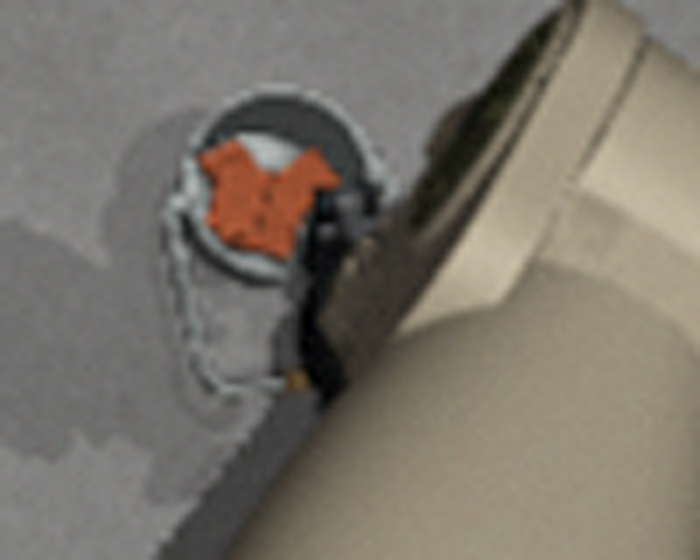

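View pics/s4.png

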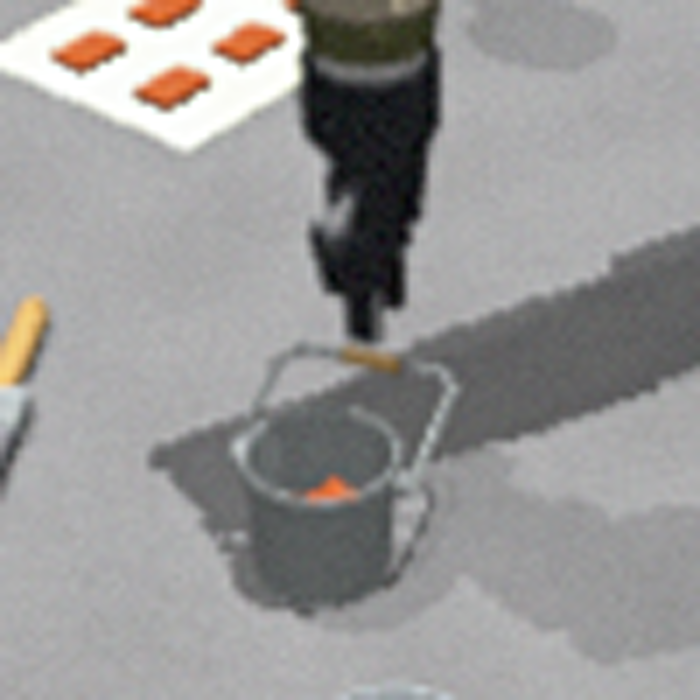

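The scene view shows the sleeve at roughly (370,358) in the crop, right below the fingertips. The pail is clear of them, so I'll descend and close.

```bash
python3 -m creep '{"hand":[30,30,30,30,30],"delta_pos":[[-0.0019,0.0015,0.018],[0,0,0.018],[0,0,0.0155],[0,0,0.003],[0,0,0]],"turn":[-0.05,0,0,0,0]}' 25
python3 d.py .5116 -.2066 .0745 11.2
```

```text
clock: 4.23
tcp_pos: [0.5117, -0.2034, 0.0774]
orientation: [-0.001, 0.633, 0.774, 0.0]
wrist_force: [-0.7, -0.4, -0.5]
finger_gap: 0.03
t 4.2333 tcp [ 0.5117 -0.2034  0.0774] yaw 11.43 F [-0.7 -0.4 -0.5] gap 0.03
turn units 0.047
dpos units now [-0.004  -0.0009  0.0036] dist 0.004344941860442604
```

```bash
python3 -m creep '{"hand":[30,20,8,6,6],"delta_pos":[[-0.003,0,0.0035],[0,0,0],[0,0,0],[0,0,0],[0,0,0]],"turn":[0,0,0,0,0]}' 25
python3 -m creep '{"hand":[6,6,6,6,6],"delta_pos":[[0,0,0],[0,0,0],[0,0,0],[0,0,0],[0,0,0]],"turn":[0,0,0,0,0]}'
python3 d.py .5116 -.2066 .0745 11.2
```

```text
clock: 4.65
tcp_pos: [0.5124, -0.2074, 0.0745]
orientation: [-0.0, 0.634, 0.773, -0.0]
wrist_force: [-2.0, 0.2, 0.9]
finger_gap: 0.009
clock: 5.07
tcp_pos: [0.5126, -0.2074, 0.0742]
orientation: [-0.0, 0.634, 0.773, 0.0]
wrist_force: [-2.6, -0.3, 0.8]
finger_gap: 0.0087
t 5.0667 tcp [ 0.5126 -0.2074  0.0742] yaw 11.33 F [-2.6 -0.3  0.8] gap 0.0087
turn units 0.026
dpos units now [ 0.0012 -0.0011 -0.0004] dist 0.001347223139918093
```

```bash
python3 - <<'E'
import numpy as np
f=np.linspace(.156,1.571,16); c=.09*np.cos(f)/.8;s=.09*np.sin(f)/.8
for i in range(15): print(i,round(c[i]-c[i+1],4),round(-(s[i+1]-s[i]),4))
E
```

```text
0 0.0021 -0.0104
1 0.0031 -0.0101
2 0.0041 -0.0098
3 0.005 -0.0094
4 0.0058 -0.0089
5 0.0066 -0.0083
6 0.0074 -0.0076
7 0.0081 -0.0069
8 0.0087 -0.0061
9 0.0092 -0.0053
10 0.0097 -0.0044
11 0.01 -0.0034
12 0.0103 -0.0025
13 0.0105 -0.0015
14 0.0106 -0.0005
```

```bash
python3 -m creep '{"hand":[6,6,6,6,6],"delta_pos":[[0,0.0021,-0.0104],[0,0.0031,-0.0101],[0,0.0041,-0.0098],[0,0.005,-0.0094],[0,0.0058,-0.0089]],"turn":[0,0,0,0,0]}'
python3 d.py .5294 -.2041 .1135 11.2
python3 - <<'E'
from h import *
b=env.read_camera('scene');save(b,'s5.png',(130,230,240,340),6)
E
```

```text
clock: 5.48
tcp_pos: [0.5295, -0.2043, 0.1146]
orientation: [0.001, 0.634, 0.774, 0.0]
wrist_force: [0.2, -0.3, -0.2]
finger_gap: 0.0088
t 5.4833 tcp [ 0.5295 -0.2043  0.1146] yaw 11.34 F [ 0.2 -0.3 -0.2] gap 0.0088
turn units 0.029
dpos units now [ 0.0003 -0.      0.0014] dist 0.001159140968717105
```

View pics/s5.png

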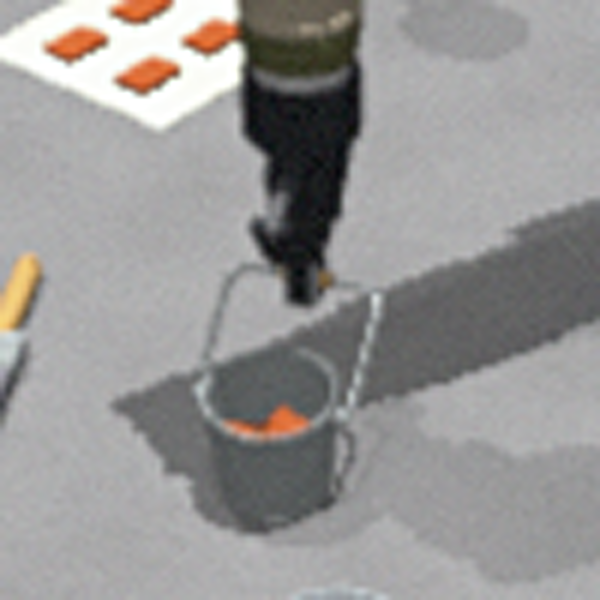

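The bail follows and the pail looks unmoved: its rim is within 0.5 px of where it was, at crop (265,392). Continuing the arc.

```bash
python3 -m creep '{"hand":[6,6,6,6,6],"delta_pos":[[0,0.0066,-0.0080],[0,0.0074,-0.0074],[0,0.0081,-0.0067],[0,0.0087,-0.006],[0,0.0092,-0.0052]],"turn":[0,0,0,0,0]}'
python3 d.py .5603 -.1980 .1408 11.2
python3 - <<'E'
from h import *
b=env.read_camera('scene');save(b,'s6.png',(130,230,240,340),6)
E
```

```text
clock: 5.95
tcp_pos: [0.5608, -0.1979, 0.1404]
orientation: [0.0, 0.634, 0.774, 0.0]
wrist_force: [-1.5, -0.4, 0.6]
finger_gap: 0.0089
t 5.95 tcp [ 0.5608 -0.1979  0.1404] yaw 11.34 F [-1.5 -0.4  0.6] gap 0.0089
turn units 0.028
dpos units now [-0.     -0.0007 -0.0005] dist 0.000671022571207309
```

View pics/s6.png

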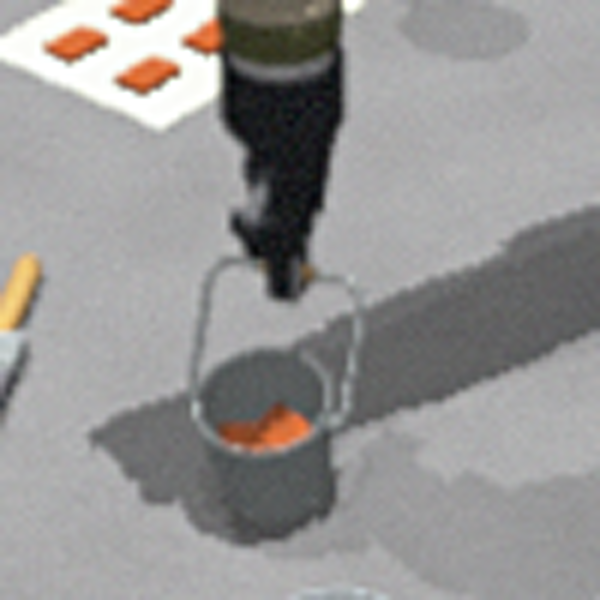

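The rim and foot have shifted down in the image by 1 to 3 px, and more of the sherds show. That could mean the pail is dragging or tipping, so I'll measure it.

```bash
cat > pail.py <<'E'
from h import *
from scipy.optimize import least_squares
np.set_printoptions(precision=4,suppress=True)
def fit(cs,c0=(.597,-.19)):
    P=np.concatenate([cloud(c).reshape(-1,3) for c in cs])
    Q=P[(np.hypot(P[:,0]-c0[0],P[:,1]-c0[1])<.065)&(P[:,2]>.006)&(P[:,2]<.086)]
    def f(p):
        ax=np.array([p[3],p[4],1.]);ax/=np.linalg.norm(ax)
        d=Q-[p[0],p[1],p[2]]; h=d@ax; r=np.linalg.norm(d-h[:,None]*ax,axis=1)
        e=r-(.037+.007*h/.08); return np.r_[e,(p[2])/.002*.01]
    s=least_squares(f,[c0[0],c0[1],0,0,0],loss='cauchy',f_scale=.002)
    return s.x,len(Q)
E
python3 - <<'E'
from pail import *
a=np.load('pics/top0.npy',allow_pickle=True).item();b=np.load('pics/scene0.npy',allow_pickle=True).item()
print('before both',fit([a,b])); print('before scene',fit([b]))
b2=env.read_camera('scene');a2=env.read_camera('top')
print('now scene',fit([b2]),'both',fit([a2,b2]))
for c in(b,b2):
    P=cloud(c).reshape(-1,3); Q=P[(np.hypot(P[:,0]-.597,P[:,1]+.19)<.06)&(P[:,2]>.072)&(P[:,2]<.095)]
    print('rimpts',len(Q),Q.min(0),Q.max(0)); hi=Q[Q[:,0]>.62];lo=Q[Q[:,0]<.57]; print(len(hi),np.percentile(hi[:,2],90) if len(hi) else 0,len(lo),np.percentile(lo[:,2],90) if len(lo) else 0)
save(a2,'t6.png',(200,260,340,430),8)
E
```

```text
before both (array([ 0.5982, -0.1893,  0.0269,  0.0082, -0.0047]), 1225)
before scene (array([ 0.5978, -0.1909,  0.0203,  0.0079,  0.0037]), 560)
now scene (array([ 0.6029, -0.1897,  0.0269,  0.2599,  0.0481]), 502) both (array([ 0.6033, -0.1898,  0.0266,  0.2475,  0.0602]), 921)
rimpts 125 [ 0.552  -0.2461  0.072 ] [ 0.6434 -0.1416  0.0865]
34 0.08299758443352993 37 0.08089277885362287
rimpts 147 [ 0.5716 -0.2428  0.0721] [ 0.6565 -0.1363  0.0946]
35 0.08627915299105235 0 0
```

View pics/t6.png

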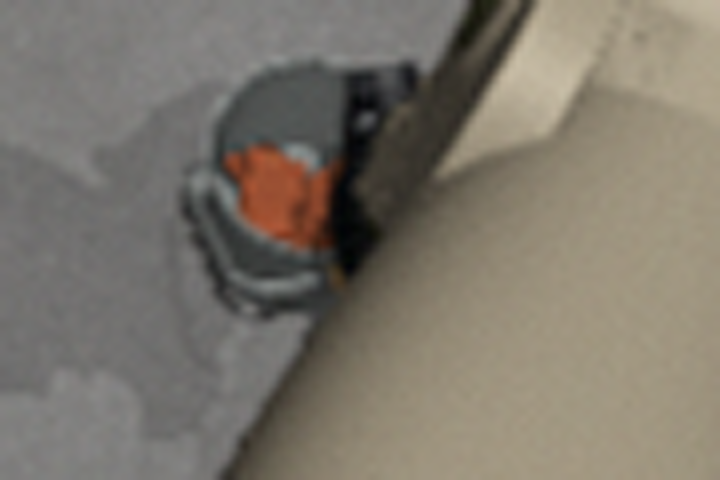

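The pail has tipped forward by about 0.25 rad. Near this angle the bail line passes the front foot edge, so a radius error of about 1 mm is enough to topple it. I'll back up along a slightly wider arc to set it down gently. After that I'll push the bail up with loose jaws, so there is no radial constraint.

```bash
python3 -m creep '{"hand":[6,6,6,6,6],"delta_pos":[[0,-0.009,0.003],[0,-0.0088,0.005],[0,-0.0085,0.0058],[0,-0.008,0.0066],[0,-0.0074,0.0072]],"turn":[0,0,0,0,0]}'
python3 - <<'E'
from pail import *
b=env.read_camera('scene');a=env.read_camera('top');save(b,'s7.png',(130,230,240,340),6)
print(fit([b]),fit([a,b]));s=env.get_state();print(s['tcp_pos'],s['wrist_force'])
E
```

```text
clock: 6.52
tcp_pos: [0.5262, -0.2044, 0.1168]
orientation: [-0.0, 0.634, 0.773, 0.0]
wrist_force: [0.9, 0.5, -0.6]
finger_gap: 0.0091
(array([ 0.5976, -0.1907,  0.0198,  0.0073,  0.0006]), 553) (array([ 0.5974, -0.1906,  0.0216,  0.0091,  0.0121]), 1055)
[ 0.5255 -0.2042  0.1161] [ 0.8979  0.3822 -0.2318]
```

View pics/s7.png

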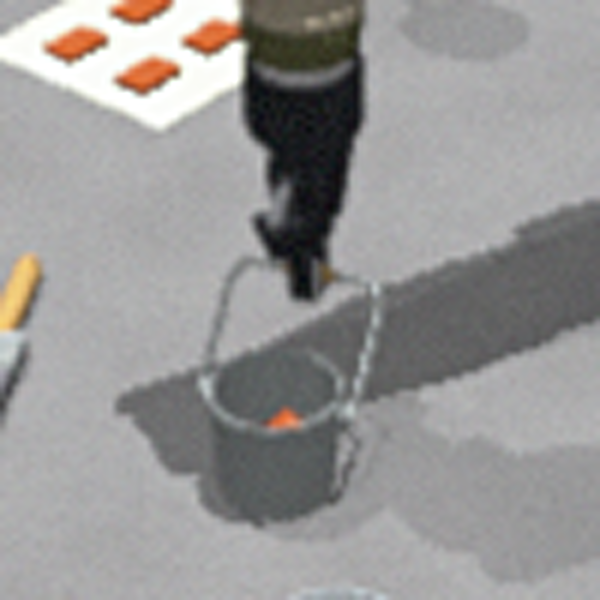

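The pail is upright again where it started, with tilt near 0. Now loosening the jaws and pushing the bail along.

```bash
python3 -m creep '{"hand":[16,16,16,16,16],"delta_pos":[[0,0,0],[0,0,0],[0,0.005,-0.004],[0,0.005,-0.004],[0,0.005,-0.004]],"turn":[0,0,0,0,0]}'
python3 - <<'E'
from pail import *
b=env.read_camera('scene');save(b,'s8.png',(130,230,240,340),6)
print(fit([b]));s=env.get_state();print(s['tcp_pos'],s['wrist_force'],s['finger_gap'])
E
```

```text
clock: 7.03
tcp_pos: [0.5396, -0.2022, 0.1279]
orientation: [0.0, 0.634, 0.774, -0.0]
wrist_force: [-2.0, -0.1, 0.7]
finger_gap: 0.0159
(array([ 0.5992, -0.1906,  0.0227,  0.0887,  0.0207]), 558)
[ 0.5407 -0.2023  0.1287] [-1.0716 -1.1749  2.2931] 0.015967757342468834
```

View pics/s8.png

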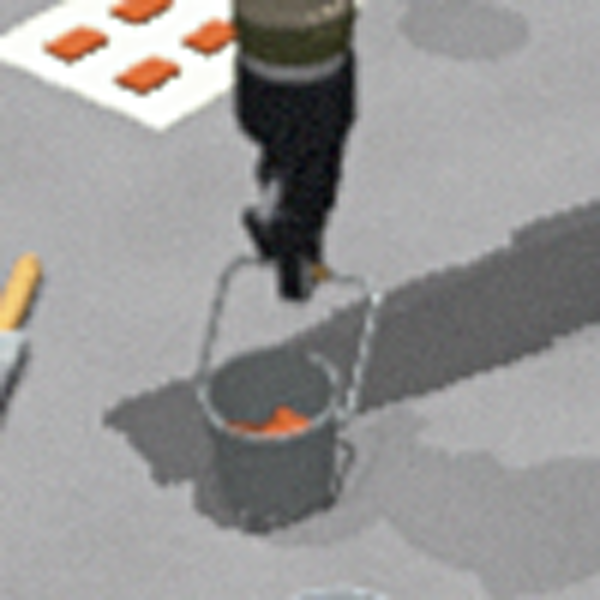

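Pushing alone still tips it slightly, by 0.09 rad, so the hinge friction is noticeable. The cause is clear from the geometry. The grip, hinge and front foot edge line up at about 61° elevation, and a radius that is slightly short there lets the pail tip. I'll go back, re-grip, and hold the bail slightly taut through that point.

```bash
python3 -m creep '{"hand":[16,16,16,16,16],"delta_pos":[[0,-0.005,0.004],[0,-0.007,0.004],[0,-0.007,0.005],[0,0,0],[0,0,0]],"turn":[0,0,0,0,0]}'
python3 d.py .5255 -.2042 .1161 11.2
python3 - <<'E'
from pail import *
b=env.read_camera('scene');save(b,'s9.png',(140,230,250,340),7)
print(fit([b]))
E
```

```text
clock: 7.5
tcp_pos: [0.5232, -0.205, 0.1163]
orientation: [-0.001, 0.634, 0.773, 0.0]
wrist_force: [-0.2, 0.2, 0.4]
finger_gap: 0.0163
t 7.5 tcp [ 0.5232 -0.205   0.1163] yaw 11.3 F [-0.2  0.2  0.4] gap 0.0163
turn units 0.02
dpos units now [0.0004 0.003  0.0003] dist 0.0024175026668311127
(array([ 0.5975, -0.191 ,  0.0206,  0.0065,  0.0127]), 554)
```

View pics/s9.png

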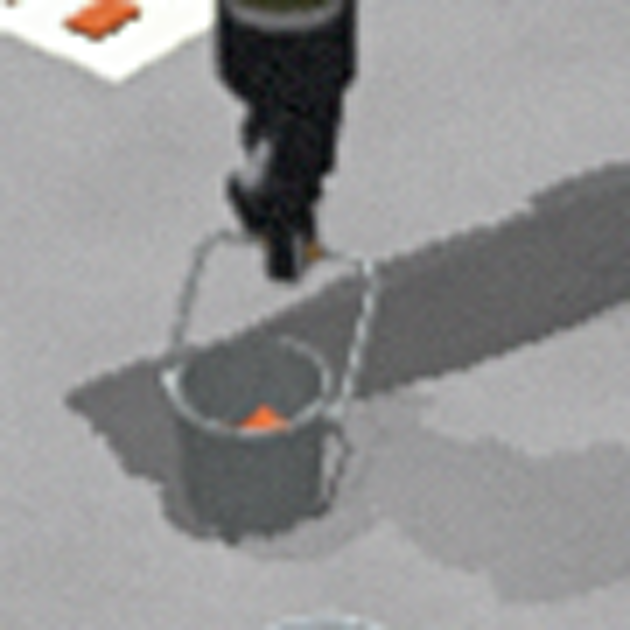

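```bash
python3 -m creep '{"hand":[16,12,6,6,6],"delta_pos":[[0,0.0015,0],[0,0,0],[0,0,0],[0,0,0],[0,0,0]],"turn":[0,0,0,0,0]}' 40
python3 - <<'E'
from pail import *
b=env.read_camera('scene')
print(fit([b]))
T=np.mean([(env.read_camera('scene'),env.get_state()['tcp_pos'])[1] for _ in range(5)],0);print(T,env.get_state()['wrist_force'],env.get_state()['finger_gap'])
u=np.array([.981,.194]);H=np.array([.5978,-.1903])
d=(H-T[:2])@u; z=T[2]+.008-.068; r=np.hypot(d,z);p=np.arctan2(z,d);print('r',r,'phi',p)
f=np.linspace(p,1.571,16); rr=np.interp(f,[p,1.25,1.571],[max(r,.092),max(r,.092),.0905]); rr[0]=r
c=rr*np.cos(f)/.8;s=rr*np.sin(f)/.8
for i in range(15): print('[0,%.4f,%.4f]'%(c[i]-c[i+1],-(s[i+1]-s[i])),end=',\n'if i%5==4 else',')
E
```

```text
clock: 7.97
tcp_pos: [0.5252, -0.2048, 0.1169]
orientation: [-0.0, 0.634, 0.774, -0.0]
wrist_force: [-1.4, 0.0, 0.3]
finger_gap: 0.0086
(array([ 0.5977, -0.1906,  0.0186, -0.0039,  0.0047]), 549)
[ 0.5252 -0.2048  0.1169] [-0.6343 -0.1251  0.732 ] 0.008512376313132248
r 0.09339446418333226 phi 0.6551986335172794
[0,0.0045,-0.0055],[0,0.0048,-0.0052],[0,0.0052,-0.0049],[0,0.0054,-0.0046],[0,0.0057,-0.0043],
[0,0.0060,-0.0039],[0,0.0062,-0.0035],[0,0.0064,-0.0031],[0,0.0066,-0.0028],[0,0.0068,-0.0022],
[0,0.0070,-0.0013],[0,0.0070,-0.0008],[0,0.0070,-0.0004],[0,0.0070,0.0000],[0,0.0069,0.0005],
```

```bash
python3 - <<'E'
from pail import *
b=env.read_camera('scene'); im=b['pixels'].astype(int);P=cloud(b)
m=(im[...,0]-im[...,2]>50)&(P[...,2]>.09)&(P[...,2]<.2)&(np.hypot(P[...,0]-.55,P[...,1]+.2)<.09)
for r,k in zip(*np.nonzero(m)): print(r,k,P[r,k],im[r,k])
b0=np.load('pics/scene0.npy',allow_pickle=True).item()
# wire of bail: corner points
Q=P[(P[...,2]>.095)&(P[...,2]<.14)&(abs(P[...,0]-.54)<.06)&((abs(P[...,1]+.205)>.03))&(abs(P[...,1]+.205)<.07)]
for lo in np.arange(.095,.14,.005):
    q=Q[(Q[:,2]>=lo)&(Q[:,2]<lo+.005)]
    for sd in(1,-1):
        w=q[(q[:,1]+.205)*sd>0]
        if len(w):print('z%.3f'%lo,sd,len(w),np.median(w,0),'along',(np.median(w,0)[:2]-[.5978,-.1903])@[.981,.194])
E
```

```text
175 294 [ 0.5264 -0.1927  0.1263] [111  96  58]
176 294 [ 0.5266 -0.1927  0.1217] [113  95  59]
z0.095 1 1 [ 0.5494 -0.1483  0.0995] along -0.03932590373261111
z0.095 -1 1 [ 0.5739 -0.2462  0.0988] along -0.03432703178167275
z0.100 1 2 [ 0.5423 -0.1502  0.1014] along -0.04663620487231647
z0.100 -1 4 [ 0.5638 -0.2496  0.1011] along -0.044872705500705296
z0.105 1 3 [ 0.5411 -0.1509  0.1084] along -0.04794329447553847
z0.105 -1 2 [ 0.555  -0.2531  0.1086] along -0.05422516660024143
z0.110 1 4 [ 0.5283 -0.1537  0.1128] along -0.061047806589441124
z0.110 -1 3 [ 0.5512 -0.2518  0.1119] along -0.057631047672830324
z0.115 1 2 [ 0.5278 -0.1517  0.1179] along -0.061167520734145706
z0.115 -1 3 [ 0.5449 -0.2523  0.1179] along -0.06387926171013066
z0.120 1 4 [ 0.5185 -0.166   0.1231] along -0.07304363858723802
z0.120 -1 3 [ 0.5345 -0.247   0.1221] along -0.0730882013546548
z0.125 1 2 [ 0.5237 -0.1652  0.1271] along -0.06781534036066934
z0.125 -1 2 [ 0.5396 -0.2413  0.127 ] along -0.06701877938431033
```

The camera puts the wire on a 0.090 m circle. In the robot frame the hinge is 2–4 mm nearer than I first assumed, which explains the tipping. Recomputing the arc with a slight stretch.

```bash
python3 - <<'E'
import numpy as np
p=.665;f=np.linspace(p,1.571,16);f=np.r_[p,f[1:]]
rr=np.interp(f,[p,p+.08,1.25,1.571],[.0905,.0917,.0917,.0903])
c=rr*np.cos(f)/.8;s=rr*np.sin(f)/.8
for i in range(15): print('[0,%.4f,%.4f]'%(c[i]-c[i+1],-(s[i+1]-s[i])),end=',\n'if i%5==4 else',')
print((c[0]-c[-1])*.8,(s[-1]-s[0])*.8)
E
```

```text
[0,0.0035,-0.0060],[0,0.0045,-0.0053],[0,0.0050,-0.0047],[0,0.0053,-0.0044],[0,0.0056,-0.0041],
[0,0.0058,-0.0038],[0,0.0060,-0.0034],[0,0.0062,-0.0030],[0,0.0064,-0.0026],[0,0.0066,-0.0022],
[0,0.0067,-0.0015],[0,0.0068,-0.0011],[0,0.0068,-0.0007],[0,0.0068,-0.0003],[0,0.0068,0.0001],
0.07123436074441646 0.03445614661516091
```

```bash
python3 -m creep '{"hand":[6,6,6,6,6],"delta_pos":[[0,0.0035,-0.006],[0,0.0045,-0.0053],[0,0.005,-0.0047],[0,0.0053,-0.0044],[0,0.0056,-0.0041]],"turn":[0,0,0,0,0]}' 40
python3 - <<'E'
from pail import *
b=env.read_camera('scene')
print(fit([b]),env.get_state()['tcp_pos'],env.get_state()['wrist_force'])
E
```

```text
clock: 8.73
tcp_pos: [0.5446, -0.201, 0.137]
orientation: [0.0, 0.634, 0.774, 0.0]
wrist_force: [-0.3, 0.7, -0.6]
finger_gap: 0.0088
(array([ 0.5965, -0.1905,  0.0215,  0.0122, -0.0036]), 548) [ 0.5456 -0.2011  0.1377] [-0.9433  0.7471  2.2842]
```

The pail stays level, with a tilt of 0.012 rad. Continuing.

```bash
python3 -m creep '{"hand":[6,6,6,6,6],"delta_pos":[[0,0.0058,-0.0038],[0,0.006,-0.0034],[0,0.0062,-0.003],[0,0.0064,-0.0026],[0,0.0066,-0.0022]],"turn":[0,0,0,0,0]}' 40
python3 - <<'E'
from pail import *
b=env.read_camera('scene');save(b,'s10.png',(130,230,240,340),6)
print(fit([b]),env.get_state()['tcp_pos'],env.get_state()['wrist_force'])
E
```

```text
clock: 9.2
tcp_pos: [0.5688, -0.1962, 0.149]
orientation: [0.0, 0.634, 0.773, 0.0]
wrist_force: [-1.0, 1.3, 2.7]
finger_gap: 0.0082
(array([ 0.5963, -0.1911,  0.0163,  0.015 ,  0.0059]), 547) [ 0.57   -0.1962  0.1494] [-0.615   0.7482  4.2136]
```

View pics/s10.png

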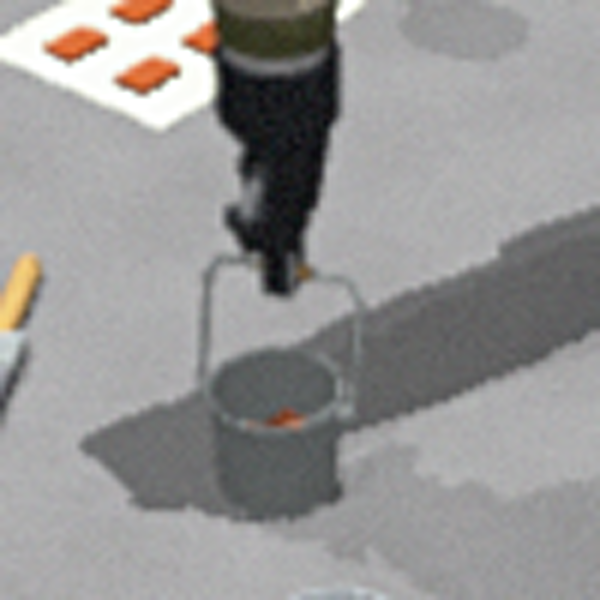

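The pail is level and the bail is past the critical angle. Finishing the arc.

```bash
python3 -m creep '{"hand":[6,6,6,6,6],"delta_pos":[[0,0.0067,-0.0015],[0,0.0068,-0.0011],[0,0.0068,-0.0007],[0,0.0068,-0.0003],[0,0.0068,0]],"turn":[0,0,0,0,0]}' 40
python3 - <<'E'
from pail import *
b=env.read_camera('scene');save(b,'s11.png',(130,230,240,340),6)
print(fit([b]),env.get_state()['tcp_pos'],env.get_state()['wrist_force'])
P=cloud(b);r=(P[...,:2]-[.5965,-.1908])@np.array([[.981,-.194],[.194,.981]])
m=(abs(r[...,0])<.04)&(abs(r[...,1])>.036)&(abs(r[...,1])<.06)&(P[...,2]>.075)&(P[...,2]<.17)
for sd in(1,-1):
    k=m&(r[...,1]*sd>0); print(sd,k.sum(),np.polyfit(P[...,2][k],r[...,0][k],1))
    for lo in np.arange(.075,.17,.015):
        q=k&(P[...,2]>=lo)&(P[...,2]<lo+.015)
        if q.any():print('  %.3f %d along %.4f'%(lo,q.sum(),np.median(r[...,0][q])))
E
```

```text
clock: 9.67
tcp_pos: [0.5963, -0.1908, 0.1531]
orientation: [0.001, 0.634, 0.774, 0.001]
wrist_force: [-1.1, 1.2, 7.5]
finger_gap: 0.0086
(array([ 0.5957, -0.1913,  0.0153,  0.0172, -0.0009]), 541) [ 0.5973 -0.1907  0.153 ] [1.2397 2.0043 7.7141]
1 44 [-0.0062  0.001 ]
  0.075 14 along 0.0001
  0.090 4 along -0.0009
  0.105 6 along -0.0000
  0.120 7 along -0.0004
  0.135 6 along 0.0018
  0.150 7 along 0.0001
-1 36 [ 0.0239 -0.0027]
  0.075 16 along -0.0018
  0.090 4 along 0.0034
  0.105 3 along -0.0024
  0.120 3 along 0.0023
  0.135 4 along 0.0009
  0.150 6 along -0.0003
```

View pics/s11.png

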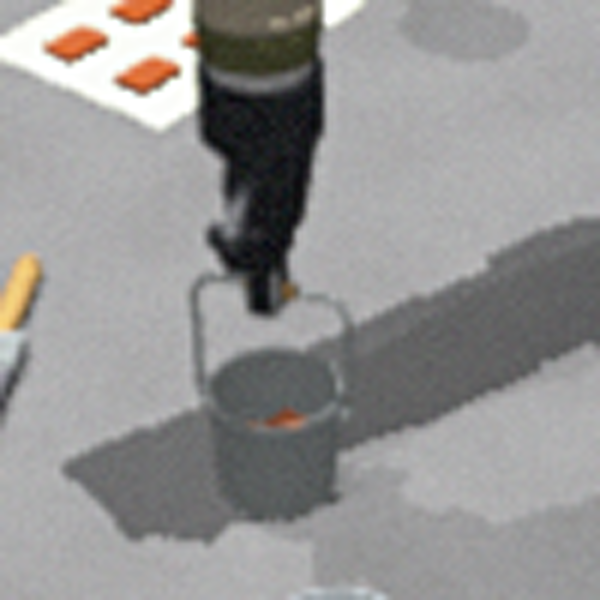

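The bail is upright: its legs are vertical to within about 2 mm along, and the pail sits within 2 mm of its start with about 0.01 rad of tilt. Lifting with a firmer grip.

```bash
python3 -m creep '{"hand":[6,6,6,6,6],"delta_pos":[[0,0,0],[0,0,0],[0,0,-0.003],[0,0,-0.003],[0,0,-0.004]],"turn":[0,0,0,0,0]}' 80
python3 -m creep '{"hand":[6,6,6,6,6],"delta_pos":[[0,0,-0.006],[0,0,-0.01],[0,0,-0.014],[0,0,-0.014],[0,0,-0.014]],"turn":[0,0,0,0,0]}'
python3 -m creep '{"hand":[6,6,6,6,6],"delta_pos":[[0,0,-0.02],[0,0,-0.02],[0,0,-0.02],[0,0,-0.018],[0,0,-0.012]],"turn":[0,0,0,0,0]}'
python3 -m creep '{"hand":[6,6,6,6,6],"delta_pos":[[0,0,0],[0,0,0],[0,0,0],[0,0,0],[0,0,0]],"turn":[0.4,0.4,0.3,0,0]}'
python3 d.py .446 .2034 .279 5.8
python3 - <<'E'
from h import *
b=env.read_camera('scene');save(b,'s12.png',(80,230,200,400),3.5)
E
```

```text
clock: 10.13
tcp_pos: [0.5944, -0.1908, 0.1584]
orientation: [-0.001, 0.634, 0.773, -0.0]
wrist_force: [-0.3, 0.2, -3.7]
finger_gap: 0.0079
clock: 10.55
tcp_pos: [0.5948, -0.191, 0.2066]
orientation: [-0.0, 0.634, 0.773, -0.0]
wrist_force: [-0.1, -0.5, -4.2]
finger_gap: 0.0074
clock: 10.97
tcp_pos: [0.5952, -0.1912, 0.28]
orientation: [0.001, 0.634, 0.773, 0.0]
wrist_force: [0.1, -0.1, -2.5]
finger_gap: 0.0074
clock: 11.38
tcp_pos: [0.5948, -0.1909, 0.2777]
orientation: [-0.0, 0.67, 0.742, -0.0]
wrist_force: [0.6, 0.8, -3.5]
finger_gap: 0.0076
t 11.3833 tcp [ 0.5948 -0.1909  0.2777] yaw 5.88 F [ 0.6  0.8 -3.5] gap 0.0076
turn units 0.015
dpos units now [ 0.5094 -0.1345 -0.0014] dist 0.4214751294959173
```

View pics/s12.png

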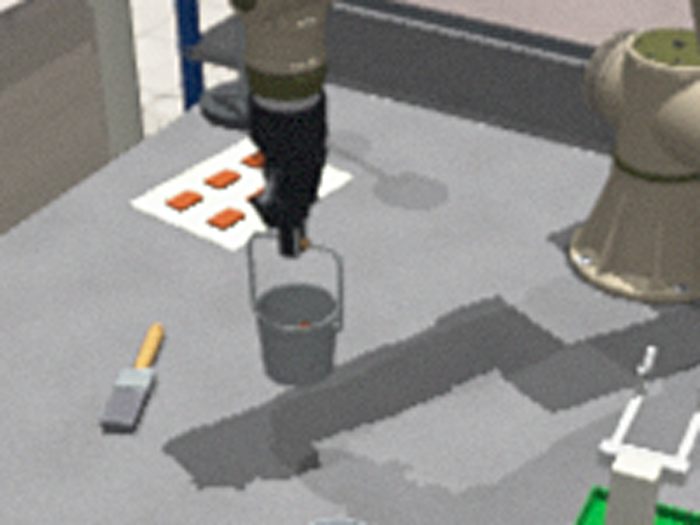

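```bash
python3 -m creep '{"hand":[6,6,6,6,6],"delta_pos":[[0.008,-0.0021,0],[0.016,-0.0042,0],[0.024,-0.0063,0],[0.032,-0.0085,0],[0.037,-0.0098,0]],"turn":[0,0,0,0,0]}'
python3 -m creep '{"hand":[6,6,6,6,6],"delta_pos":[[0.04,-0.0106,0],[0.04,-0.0106,0],[0.04,-0.0106,0],[0.04,-0.0106,0],[0.04,-0.0106,0]],"turn":[0,0,0,0,0]}'
python3 -m creep '{"hand":[6,6,6,6,6],"delta_pos":[[0.04,-0.0106,0],[0.037,-0.0098,0],[0.033,-0.0085,0],[0.03,-0.0078,0],[0.022,-0.0058,0]],"turn":[0,0,0,0,0]}'
python3 -m creep '{"hand":[6,6,6,6,6],"delta_pos":[[0.017,-0.0042,0],[0.01,-0.0025,0],[0.004,-0.001,0],[0,0,0],[0,0,0]],"turn":[0,0,0,0,0]}'
python3 d.py .446 .2034 .279 5.8
python3 - <<'E'
from h import *
np.set_printoptions(precision=4,suppress=True)
b=env.read_camera('scene');save(b,'s13.png',(120,260,320,480),4.5)
a=env.read_camera('top');save(a,'t13.png',(140,300,190,350),4.5)
np.save('pics/b13.npy',b,allow_pickle=True);np.save('pics/a13.npy',a,allow_pickle=True)
E
```

```text
clock: 11.85
tcp_pos: [0.56, -0.0993, 0.2774]
orientation: [-0.0, 0.671, 0.742, 0.0]
wrist_force: [0.9, 0.6, -2.8]
finger_gap: 0.0076
clock: 12.27
tcp_pos: [0.5005, 0.0568, 0.278]
orientation: [-0.0, 0.67, 0.742, 0.0]
wrist_force: [0.6, 0.2, -3.9]
finger_gap: 0.0073
clock: 12.68
tcp_pos: [0.453, 0.1825, 0.2781]
orientation: [-0.0, 0.669, 0.743, 0.0]
wrist_force: [0.3, -0.1, -2.7]
finger_gap: 0.0078
clock: 13.1
tcp_pos: [0.4466, 0.2038, 0.2778]
orientation: [0.0, 0.67, 0.742, -0.0]
wrist_force: [-0.5, 0.2, -3.3]
finger_gap: 0.0071
t 13.1 tcp [0.4466 0.2038 0.2778] yaw 5.85 F [-0.5  0.2 -3.3] gap 0.0071
turn units 0.009
dpos units now [-0.0004 -0.0007 -0.0015] dist 0.001354845564876932
```

View pics/s13.png

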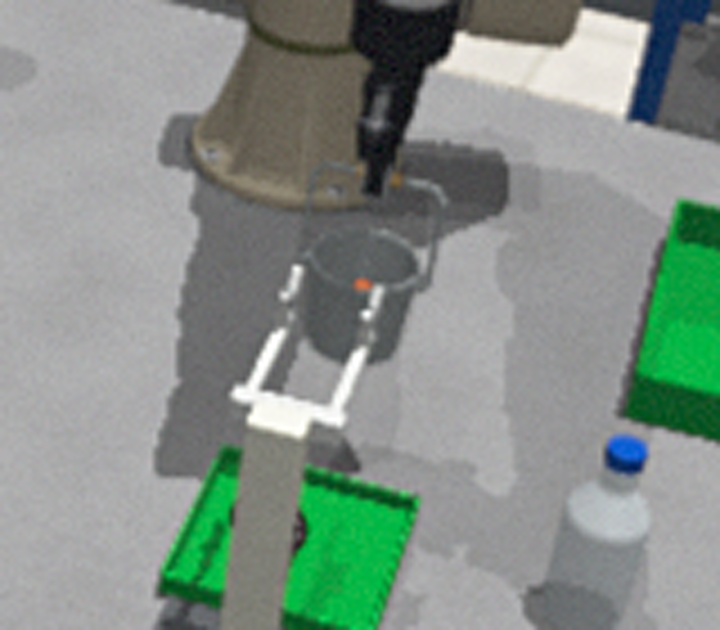

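View pics/t13.png

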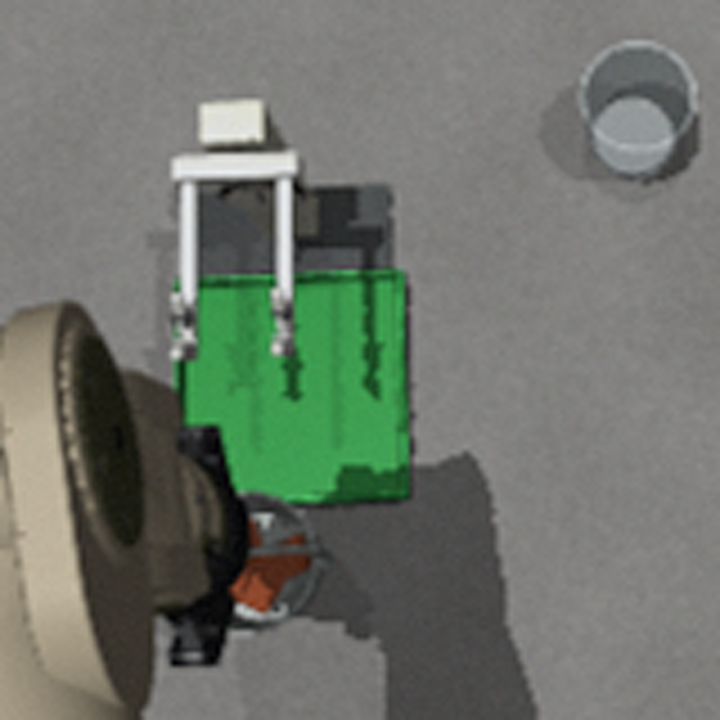

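The pail hangs level in front of the yoke, with the bail at scene crop (375,180) and the yoke prongs at (297,270) and (375,290). Measuring the wire and rim relative to the TCP.

```bash
cat > wire.py <<'E'
import sys; from h import *
np.set_printoptions(precision=4,suppress=True)
def meas(cs,tcp,yaw):
    y=np.radians(yaw);Rm=np.array([[np.cos(y),-np.sin(y)],[np.sin(y),np.cos(y)]])
    for n,c in cs:
        P=cloud(c);r=(P[...,:2]-tcp[:2])@Rm
        z=P[...,2]
        for sd in(1,-1):
            m=(abs(r[...,0])<.03)&(r[...,1]*sd>.024)&(r[...,1]*sd<.040)&(z>tcp[2]-.02)&(z<tcp[2]+.03)
            if m.any(): print(n,'bar',sd,m.sum(),'along %.4f side %.4f z %.4f'%(np.median(r[...,0][m]),np.median(r[...,1][m]),np.median(z[m])))
            m=(abs(r[...,0])<.03)&(r[...,1]*sd>.040)&(r[...,1]*sd<.06)&(z>tcp[2]-.085)&(z<tcp[2])
            if m.sum()>5: print(n,'leg',sd,m.sum(),'along %.4f side %.4f'%(np.median(r[...,0][m]),np.median(r[...,1][m])))
        m=(np.hypot(r[...,0],r[...,1])<.055)&(z>tcp[2]-.1)&(z<tcp[2]-.05)
        q=z[m]; print(n,'rim z95',np.percentile(q,95) if len(q) else None,'along range',r[...,0][m].min(),r[...,0][m].max())
E
python3 - <<'E'
from wire import *
a=np.load('pics/a13.npy',allow_pickle=True).item();b=np.load('pics/b13.npy',allow_pickle=True).item()
meas([('top',a),('scene',b)],np.array([.4466,.2038,.2778]),5.85)
E
```

```text
top bar -1 12 along 0.0027 side -0.0319 z 0.2846
top leg -1 29 along 0.0012 side -0.0493
top rim z95 0.2073245187346265 along range -0.04103086798161008 0.04393531198976982
scene bar 1 7 along -0.0001 side 0.0319 z 0.2844
scene leg 1 40 along 0.0003 side 0.0489
scene bar -1 7 along 0.0002 side -0.0317 z 0.2845
scene leg -1 41 along 0.0009 side -0.0512
scene rim z95 0.2070544938103602 along range -0.045989807070654073 0.04940247263288687
```

The wire is centred over the TCP within 1 mm, its centre at z ≈ 0.282. The rim is at 0.207, 14 mm under the plates, and the wire is 13 mm above the mouths. Moving in over the seat.

```bash
python3 -m creep '{"hand":[6,6,6,6,6],"delta_pos":[[0,0.006,0],[0,0.012,0],[0,0.018,0],[0,0.022,0],[0,0.022,0]],"turn":[0,0,0,0,0]}'
python3 d.py .585 .2175 .278 5.8
python3 -m creep '{"hand":[6,6,6,6,6],"delta_pos":[[0,0.022,0],[0,0.022,0],[0,0.02,0],[0,0.016,0],[0,0.01,0]],"turn":[0,0,0,0,0]}'
python3 -m creep '{"hand":[6,6,6,6,6],"delta_pos":[[0,0.0035,0],[0,0,0],[0,0,0],[0,0,0],[0,0,0]],"turn":[0,0,0,0,0]}'
python3 d.py .585 .2175 .278 5.8
python3 - <<'E'
from wire import *
b=env.read_camera('scene');save(b,'s14.png',(130,250,320,460),5)
a=env.read_camera('top');save(a,'t14.png',(140,260,190,310),5)
meas([('scene',b),('top',a)],np.array(env.get_state()['tcp_pos']),5.8)
E
```

```text
clock: 13.62
tcp_pos: [0.5119, 0.2102, 0.2777]
orientation: [0.0, 0.671, 0.742, 0.0]
wrist_force: [-0.9, -0.2, -3.1]
finger_gap: 0.0073
t 13.6167 tcp [0.5119 0.2102 0.2777] yaw 5.79 F [-0.9 -0.2 -3.1] gap 0.0073
turn units -0.003
dpos units now [-0.0001  0.0918 -0.0004] dist 0.07344303318606685
clock: 14.03
tcp_pos: [0.5844, 0.2173, 0.2768]
orientation: [0.0, 0.671, 0.742, 0.0]
wrist_force: [-0.2, 0.1, -3.4]
finger_gap: 0.0074
clock: 14.45
tcp_pos: [0.584, 0.2182, 0.2781]
orientation: [-0.0, 0.67, 0.742, -0.0]
wrist_force: [-0.1, 0.6, -3.6]
finger_gap: 0.0077
t 14.45 tcp [0.584  0.2182 0.2781] yaw 5.85 F [-0.1  0.6 -3.6] gap 0.0077
turn units 0.011
dpos units now [-0.001   0.0011  0.0001] dist 0.0011874894410391272
scene bar 1 25 along -0.0005 side 0.0292 z 0.2658
scene leg 1 45 along -0.0022 side 0.0489
scene bar -1 18 along -0.0006 side -0.0316 z 0.2662
scene leg -1 37 along -0.0021 side -0.0508
scene rim z95 0.21904848094091503 along range -0.05243507816486884 0.04421606453891088
top bar 1 1 along -0.0190 side 0.0302 z 0.2646
top leg 1 9 along -0.0071 side 0.0491
top bar -1 34 along 0.0025 side -0.0311 z 0.2659
top leg -1 38 along -0.0032 side -0.0484
top rim z95 0.2262672087233369 along range -0.04775330678317834 0.04158411979961119
```

View pics/s14.png

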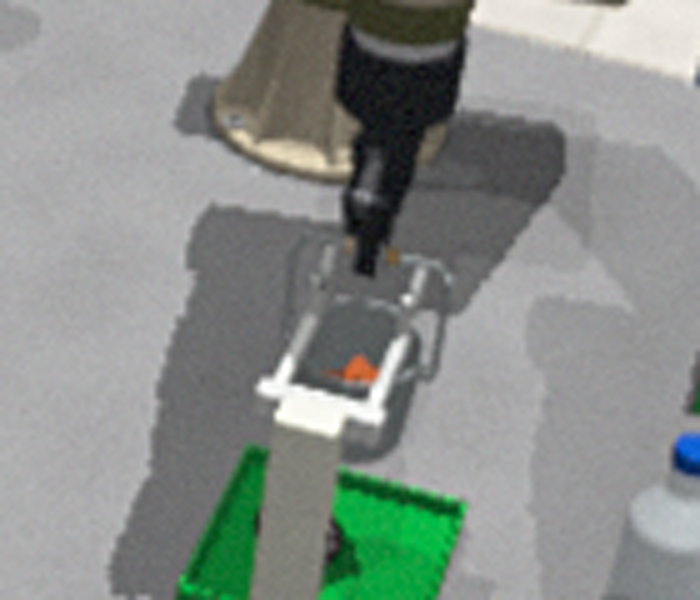

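View pics/t14.png

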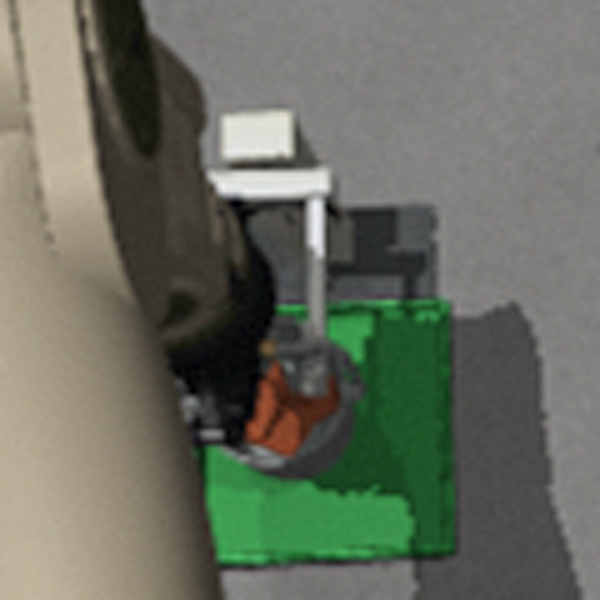

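```bash
python3 - <<'E'
from wire import *
a0=np.load('pics/top0.npy',allow_pickle=True).item();b0=np.load('pics/scene0.npy',allow_pickle=True).item()
a1=np.load('pics/a13.npy',allow_pickle=True).item();b1=np.load('pics/b13.npy',allow_pickle=True).item()
y=np.radians(5.8);Rm=np.array([[np.cos(y),-np.sin(y)],[np.sin(y),np.cos(y)]])
for n,c in(('t',a0),('s',b0),('t',a1),('s',b1)):
    P=cloud(c);r=(P[...,:2]-[.5855,.2175])@Rm;z=P[...,2]
    for sd in(1,-1):
        m=(abs(r[...,1]-sd*.030)<.008)&(abs(r[...,0])<.035)&(z>.222)
        h=[]
        for lo in np.arange(-.03,.03,.004):
            q=m&(r[...,0]>=lo)&(r[...,0]<lo+.004); h.append('%.0f:%s'%(1000*(lo+.002),'%.0f'%(1000*np.percentile(z[q],85)) if q.any() else '-'))
        print(n,sd,' '.join(h))
b=env.read_camera('scene');a=env.read_camera('top')
for n,c in(('t',a),('s',b)):
    P=cloud(c);r=(P[...,:2]-[.5855,.2175])@Rm;z=P[...,2]
    m=(abs(r[...,0])<.03)&(abs(r[...,1])>.02)&(abs(r[...,1])<.045)&(z>.275)&(z<.295)
    print(n,m.sum(),np.median(P[m],0),'along',np.median(r[...,0][m]))
E
```

```text
t 1 -28:- -24:- -20:267 -16:267 -12:258 -8:255 -4:251 0:255 4:244 8:258 12:262 16:268 20:249 24:235 28:233
t -1 -28:- -24:- -20:267 -16:265 -12:262 -8:254 -4:245 0:254 4:244 8:258 12:262 16:268 20:250 24:233 28:235
s 1 -28:- -24:265 -20:266 -16:265 -12:259 -8:257 -4:251 0:- 4:222 8:250 12:251 16:264 20:247 24:233 28:233
s -1 -28:- -24:- -20:264 -16:265 -12:259 -8:255 -4:234 0:252 4:- 8:252 12:249 16:263 20:235 24:235 28:232
t 1 -28:- -24:- -20:267 -16:267 -12:261 -8:253 -4:251 0:253 4:255 8:257 12:261 16:265 20:246 24:237 28:234
t -1 -28:- -24:- -20:263 -16:266 -12:260 -8:255 -4:254 0:245 4:245 8:256 12:261 16:266 20:265 24:233 28:235
s 1 -28:- -24:264 -20:266 -16:262 -12:262 -8:253 -4:256 0:- 4:224 8:250 12:253 16:265 20:264 24:234 28:236
s -1 -28:- -24:- -20:264 -16:263 -12:257 -8:255 -4:255 0:254 4:245 8:254 12:252 16:259 20:- 24:234 28:235
t 20 [0.5905 0.1856 0.2847] along 0.00099431778203498
s 26 [0.5847 0.2399 0.2843] along -0.0008054045383545697
```

The wire is over the slot mouths, within about 1 mm of the slot centre. Descending in small, force-monitored steps.

```bash
python3 -m creep '{"hand":[6,6,6,6,6],"delta_pos":[[0,0,0.007],[0,0,0.008],[0,0,0.008],[0,0,0.006],[0,0,0.002]],"turn":[0,0,0,0,0]}'
python3 -m creep '{"hand":[6,6,6,6,6],"delta_pos":[[0,0,0.004],[0,0,0.004],[0,0,0.004],[0,0,0.004],[0,0,0]],"turn":[0,0,0,0,0]}'
```

```text
clock: 15.07
tcp_pos: [0.5841, 0.218, 0.2513]
orientation: [-0.001, 0.67, 0.742, -0.001]
wrist_force: [-1.2, 0.2, -2.3]
finger_gap: 0.0074
clock: 15.48
tcp_pos: [0.5844, 0.2181, 0.2401]
orientation: [-0.0, 0.67, 0.742, -0.0]
wrist_force: [-3.1, -1.7, 1.8]
finger_gap: 0.0075
```

```bash
python3 -m creep '{"hand":[6,6,6,6,6],"delta_pos":[[0,0,0.004],[0,0,0.004],[0,0,0.003],[0,0,0],[0,0,0]],"turn":[0,0,0,0,0]}'
python3 - <<'E'
from h import *
b=env.read_camera('scene');save(b,'s15.png',(150,230,340,440),7)
E
```

```text
clock: 15.9
tcp_pos: [0.5849, 0.2182, 0.232]
orientation: [0.0, 0.67, 0.742, 0.001]
wrist_force: [-3.9, -2.1, 5.5]
finger_gap: 0.0075
```

View pics/s15.png

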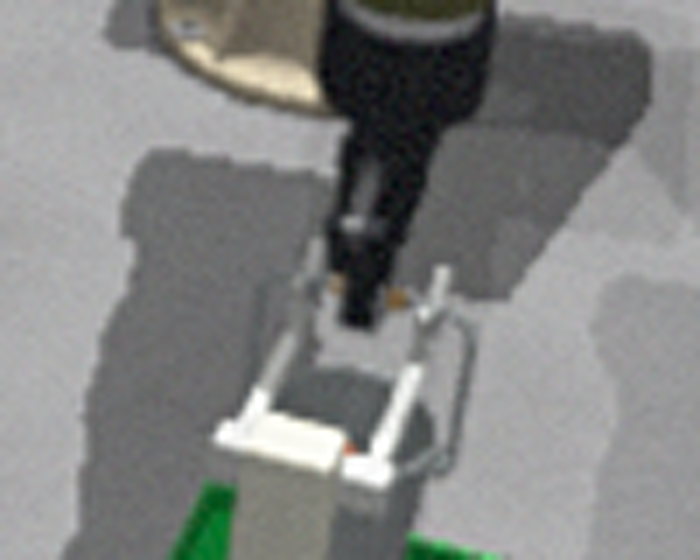

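The wire is in both slots and the yoke has sunk level, with a load of about 9 N. Continuing gently.

```bash
python3 -m creep '{"hand":[6,6,6,6,6],"delta_pos":[[0,0,0.003],[0,0,0.003],[0,0,0.003],[0,0,0],[0,0,0]],"turn":[0,0,0,0,0]}'
```

```text
clock: 16.37
tcp_pos: [0.585, 0.2183, 0.2254]
orientation: [0.0, 0.67, 0.742, 0.001]
wrist_force: [-3.9, -1.0, 8.5]
finger_gap: 0.0075
```

```bash
python3 -m creep '{"hand":[6,6,6,6,6],"delta_pos":[[0,0,0.003],[0,0,0.003],[0,0,0],[0,0,0],[0,0,0]],"turn":[0,0,0,0,0]}'
python3 - <<'E'
from wire import *
b=env.read_camera('scene');save(b,'s16.png',(150,230,340,440),7)
s=env.get_state();print(s['tcp_pos'],s['wrist_force'])
P=cloud(b);m=(abs(P[...,0]-.655)<.02)&(P[...,1]>.16)&(P[...,1]<.28)&(P[...,2]>.15)&(P[...,2]<.25);print('arm top z',np.percentile(P[...,2][m],[50,80,95]))
E
```

```text
clock: 16.78
tcp_pos: [0.5847, 0.2182, 0.2209]
orientation: [0.0, 0.67, 0.742, 0.001]
wrist_force: [-6.0, -2.5, 9.4]
finger_gap: 0.0076
[0.5847 0.2182 0.2209] [-4.99   -1.5368  8.5471]
arm top z [0.2042 0.2057 0.2061]
```

View pics/s16.png

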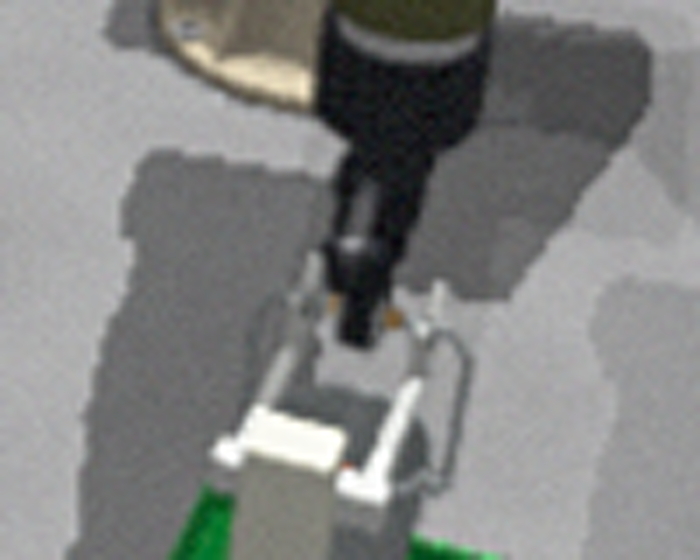

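Yoke sunk 29 mm, so the load is about 12 N; the wire is still on the gates.

```bash
python3 -m creep '{"hand":[6,6,6,6,6],"delta_pos":[[0,0,0.003],[0,0,0.003],[0,0,0.002],[0,0,0],[0,0,0]],"turn":[0,0,0,0,0]}'
python3 - <<'E'
from wire import *
b=env.read_camera('scene');save(b,'s17.png',(150,230,340,440),7)
s=env.get_state();print(s['tcp_pos'],s['wrist_force'])
P=cloud(b);m=(abs(P[...,0]-.655)<.02)&(P[...,1]>.16)&(P[...,1]<.28)&(P[...,2]>.15)&(P[...,2]<.25);print('arm top z',np.percentile(P[...,2][m],[50,80,95]))
E
```

```text
clock: 17.25
tcp_pos: [0.5848, 0.2182, 0.2148]
orientation: [0.001, 0.67, 0.742, 0.001]
wrist_force: [-5.9, -2.0, 11.0]
finger_gap: 0.0074
[0.5847 0.2182 0.2148] [-5.587  -2.3311 10.7391]
arm top z [0.2001 0.2022 0.2035]
```

```bash
python3 -m creep '{"hand":[6,6,6,6,6],"delta_pos":[[0,0,0.003],[0,0,0.003],[0,0,0.002],[0,0,0],[0,0,0]],"turn":[0,0,0,0,0]}'
python3 - <<'E'
from wire import *
b=env.read_camera('scene');save(b,'s17.png',(150,230,340,440),7)
s=env.get_state();print(s['tcp_pos'],s['wrist_force'])
P=cloud(b);m=(abs(P[...,0]-.655)<.02)&(P[...,1]>.16)&(P[...,1]<.28)&(P[...,2]>.15)&(P[...,2]<.25);print('arm top z',np.percentile(P[...,2][m],[50,80,95]))
E
```

```text
clock: 17.72
tcp_pos: [0.585, 0.2183, 0.2089]
orientation: [0.001, 0.67, 0.742, 0.001]
wrist_force: [-6.9, -2.3, 13.2]
finger_gap: 0.0075
[0.5851 0.2183 0.2089] [-6.4702 -1.5443 11.783 ]
arm top z [0.1961 0.1969 0.1977]
```

```bash
python3 -m creep '{"hand":[6,6,6,6,6],"delta_pos":[[0,0,0.002],[0,0,0.002],[0,0,0],[0,0,0],[0,0,0]],"turn":[0,0,0,0,0]}'
python3 - <<'E'
from wire import *
b=env.read_camera('scene');save(b,'s18.png',(150,230,340,440),7)
s=env.get_state();print(s['tcp_pos'],s['wrist_force'])
P=cloud(b);m=(abs(P[...,0]-.655)<.02)&(P[...,1]>.16)&(P[...,1]<.28)&(P[...,2]>.15)&(P[...,2]<.25);print('arm top z',np.percentile(P[...,2][m],[50,80,95]))
E
```

```text
clock: 18.18
tcp_pos: [0.5848, 0.2184, 0.2056]
orientation: [0.0, 0.67, 0.742, 0.001]
wrist_force: [-6.8, -0.4, 9.0]
finger_gap: 0.0075
[0.5846 0.2185 0.2053] [-6.6587 -0.15    6.222 ]
arm top z [0.1963 0.1984 0.1995]
```

View pics/s18.png

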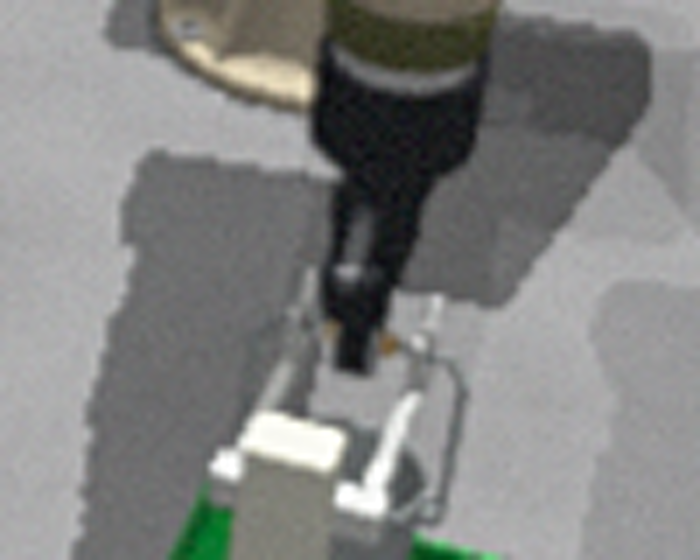

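The force has eased, which suggests a gate is starting to give. Continuing.

```bash
python3 -m creep '{"hand":[6,6,6,6,6],"delta_pos":[[0,0,0.002],[0,0,0.002],[0,0,0],[0,0,0],[0,0,0]],"turn":[0,0,0,0,0]}'
python3 - <<'E'
from wire import *
b=env.read_camera('scene');save(b,'s19.png',(150,230,340,440),7)
s=env.get_state();print(s['tcp_pos'],s['wrist_force'])
P=cloud(b);m=(abs(P[...,0]-.655)<.02)&(P[...,1]>.16)&(P[...,1]<.28)&(P[...,2]>.15)&(P[...,2]<.25);print('arm top z',np.percentile(P[...,2][m],[50,80,95]))
E
```

```text
clock: 18.65
tcp_pos: [0.5852, 0.2185, 0.2017]
orientation: [0.001, 0.67, 0.742, 0.001]
wrist_force: [-4.8, -1.0, 9.5]
finger_gap: 0.0074
[0.5852 0.2185 0.2017] [-3.3925 -0.5463  8.2822]
arm top z [0.2044 0.2062 0.2074]
```

View pics/s19.png

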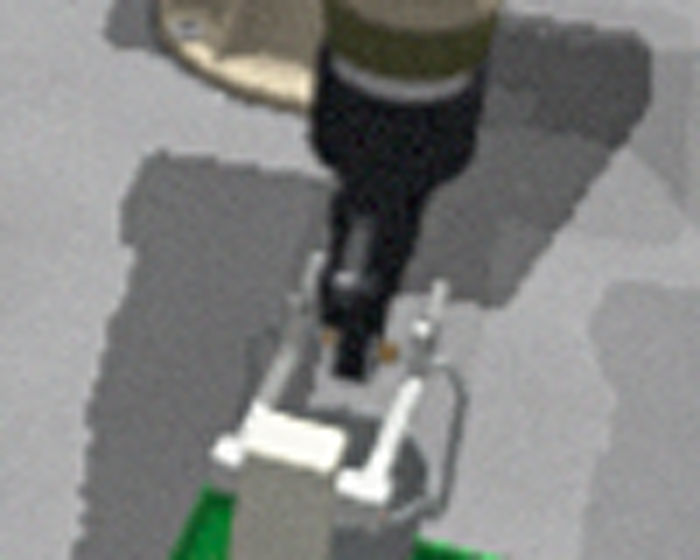

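The yoke rose and the wire is seated: wire z ≈ 0.206, the same as the seat. Easing up to the free hanging height.

```bash
python3 -m creep '{"hand":[6,6,6,6,6],"delta_pos":[[0,0,-0.004],[0,0,-0.005],[0,0,-0.005],[0,0,-0.004],[0,0,-0.003]],"turn":[0,0,0,0,0]}'
python3 - <<'E'
from wire import *
for i in range(5): b=env.read_camera('scene')
save(b,'s20.png',(150,230,340,440),7);a=env.read_camera('top');save(a,'t20.png',(170,240,210,290),8)
s=env.get_state();print(s['tcp_pos'],s['wrist_force'])
P=cloud(b)
for lo,hi in((.16,.215),(.215,.28)):
  m=(abs(P[...,0]-.655)<.02)&(P[...,1]>lo)&(P[...,1]<hi)&(P[...,2]>.15)&(P[...,2]<.25);print('arm top z',np.percentile(P[...,2][m],[50,80,95]))
E
```

```text
clock: 19.12
tcp_pos: [0.585, 0.2185, 0.2173]
orientation: [0.0, 0.67, 0.742, 0.0]
wrist_force: [-0.8, 1.7, 1.2]
finger_gap: 0.0078
[0.585  0.2184 0.2169] [-1.5008  1.0114  2.4297]
arm top z [0.2208 0.222  0.2235]
arm top z [0.2196 0.2211 0.2224]
```

View pics/s20.png

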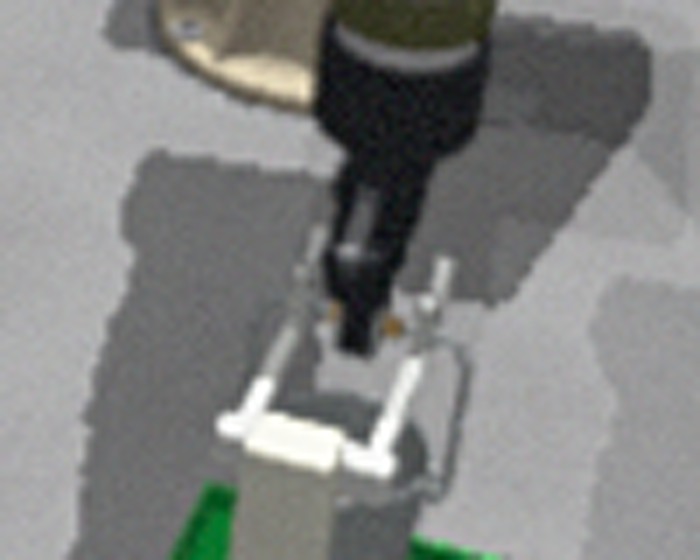

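View pics/t20.png

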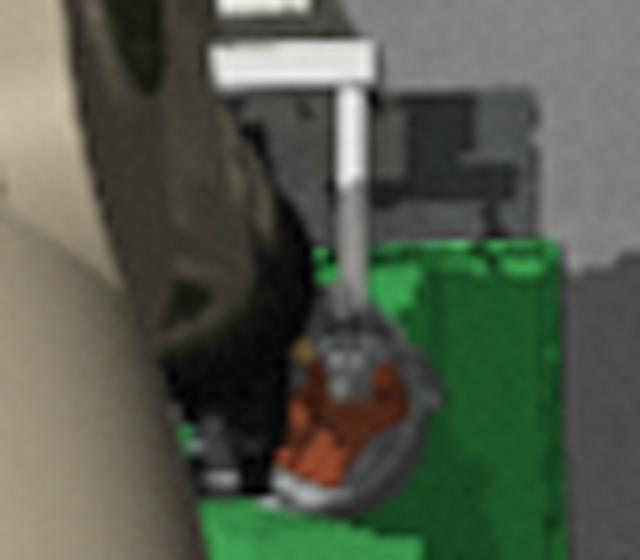

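```bash
python3 -m creep '{"hand":[6,6,6,6,6],"delta_pos":[[0,0,-0.002],[0,0,-0.002],[0,0,0],[0,0,0],[0,0,0]],"turn":[0,0,0,0,0]}' 20
python3 -m creep '{"hand":[8,10,13,17,22],"delta_pos":[[0,0,0],[0,0,0],[0,0,0],[0,0,0],[0,0,0]],"turn":[0,0,0,0,0]}'
python3 -m creep '{"hand":[26,30,30,30,30],"delta_pos":[[0,0,0],[0,0,0],[0,0,0],[0,0,0],[0,0,0]],"turn":[0,0,0,0,0]}'
python3 - <<'E'
from wire import *
b=env.read_camera('scene')
save(b,'s21.png',(150,230,340,440),7)
P=cloud(b)
for lo,hi in((.16,.215),(.215,.28)):
  m=(abs(P[...,0]-.655)<.02)&(P[...,1]>lo)&(P[...,1]<hi)&(P[...,2]>.15)&(P[...,2]<.25);print('arm top z',np.percentile(P[...,2][m],[50,80,95]))
E
```

```text
clock: 19.83
tcp_pos: [0.585, 0.2184, 0.2202]
orientation: [0.0, 0.67, 0.742, 0.0]
wrist_force: [0.3, 3.2, 1.7]
finger_gap: 0.0074
clock: 20.25
tcp_pos: [0.5845, 0.2177, 0.2198]
orientation: [-0.0, 0.67, 0.742, -0.001]
wrist_force: [0.3, -0.2, 0.4]
finger_gap: 0.022
clock: 20.67
tcp_pos: [0.5847, 0.2181, 0.2202]
orientation: [0.0, 0.67, 0.742, 0.0]
wrist_force: [-0.0, 0.6, 0.5]
finger_gap: 0.0298
arm top z [0.2266 0.2279 0.2289]
arm top z [0.2277 0.2291 0.2302]
```

View pics/s21.png

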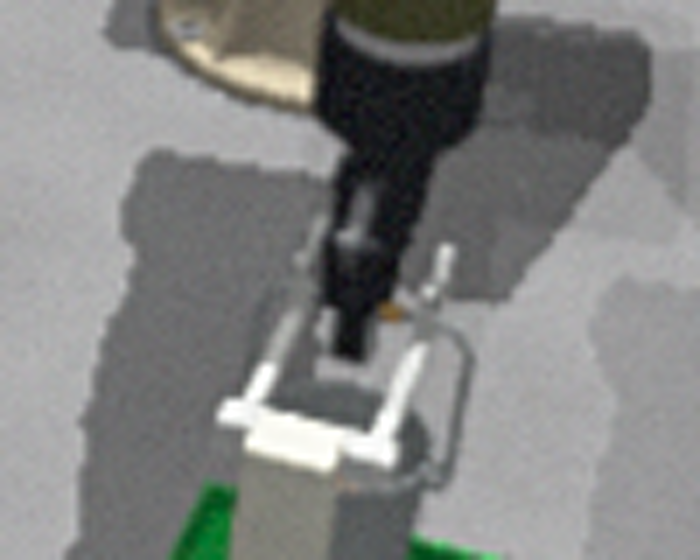

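Released: the seat settles about 7 mm down, which is the pail's weight alone. Withdrawing straight up.

```bash
python3 -m creep '{"hand":[30,30,30,30,30],"delta_pos":[[0,0,-0.008],[0,0,-0.012],[0,0,-0.015],[0,0,-0.02],[0,0,-0.025]],"turn":[0,0,0,0,0]}'
python3 -m creep '{"hand":[30,30,30,30,30],"delta_pos":[[0,0,-0.03],[0,0,-0.03],[0,0,-0.03],[0,-0.01,-0.02],[0,-0.03,0]],"turn":[0,0,0,0,0]}'
python3 -m creep '{"hand":[30,30,30,30,30],"delta_pos":[[0,-0.04,0],[0,-0.04,0],[-0.01,-0.04,0],[-0.02,-0.04,0],[-0.04,-0.02,0]],"turn":[0,0,0,0,0]}'
python3 -m creep '{"hand":[30,30,30,30,30],"delta_pos":[[-0.045,0,0],[-0.045,0,0],[-0.045,0,0],[-0.045,0,0],[-0.02,0,0]],"turn":[0,0,0,0,0]}'
python3 - <<'E'
from wire import *
b=env.read_camera('scene');a=env.read_camera('top')
save(b,'s22.png',(150,240,340,440),7);save(a,'t22.png',(160,250,200,300),7);save(b,'s22f.png')
np.save('pics/b22.npy',b,allow_pickle=True);np.save('pics/a22.npy',a,allow_pickle=True)
P=cloud(b)
for lo,hi in((.16,.215),(.215,.28)):
  m=(abs(P[...,0]-.655)<.02)&(P[...,1]>lo)&(P[...,1]<hi)&(P[...,2]>.15)&(P[...,2]<.25);print('arm top z',np.percentile(P[...,2][m],[50,80,95]))
E
```

```text
clock: 21.13
tcp_pos: [0.5844, 0.2181, 0.2849]
orientation: [-0.0, 0.67, 0.742, -0.0]
wrist_force: [0.9, -0.5, -0.2]
finger_gap: 0.03
clock: 21.55
tcp_pos: [0.556, 0.215, 0.376]
orientation: [0.002, 0.671, 0.742, 0.003]
wrist_force: [-1.2, -0.0, 0.5]
finger_gap: 0.0299
clock: 21.97
tcp_pos: [0.4119, 0.1456, 0.3738]
orientation: [0.0, 0.669, 0.744, 0.001]
wrist_force: [0.8, -1.5, 0.7]
finger_gap: 0.0301
clock: 22.38
tcp_pos: [0.4318, -0.0179, 0.3735]
orientation: [0.001, 0.671, 0.741, 0.0]
wrist_force: [0.5, -0.5, 0.7]
finger_gap: 0.0298
arm top z [0.2262 0.2278 0.2284]
arm top z [0.2277 0.2284 0.2304]
```

View pics/s22.png

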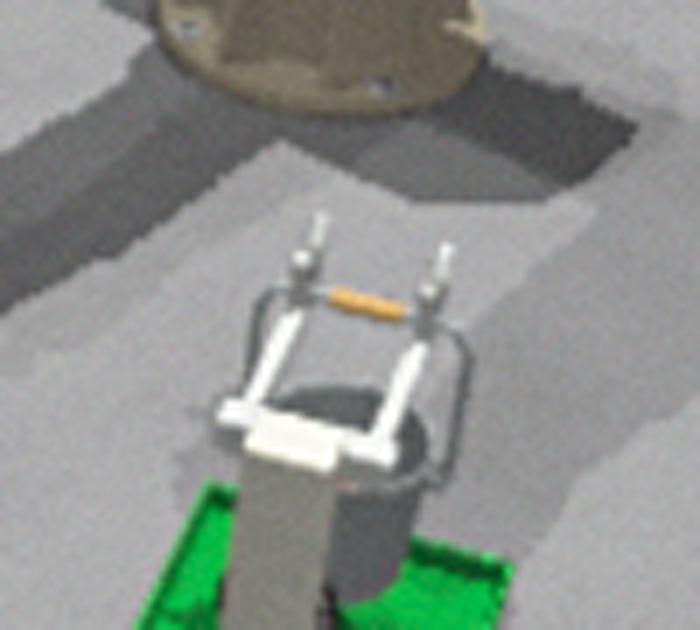

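View pics/t22.png

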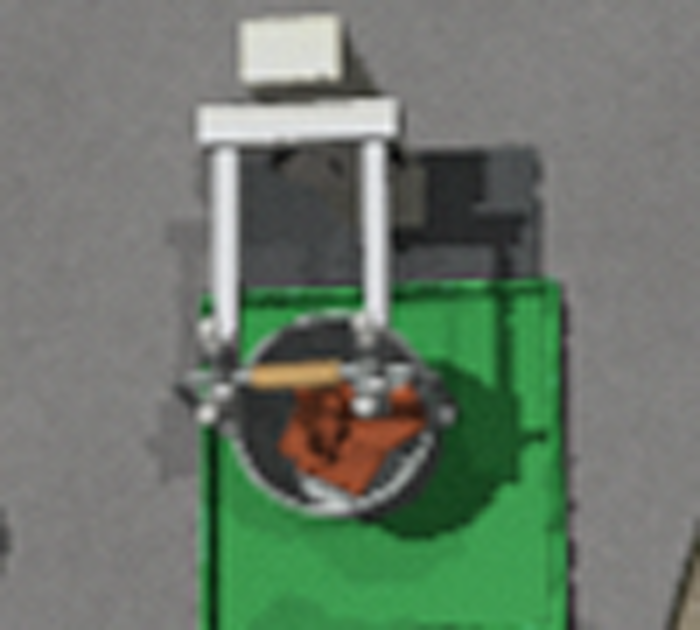

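View pics/s22f.png

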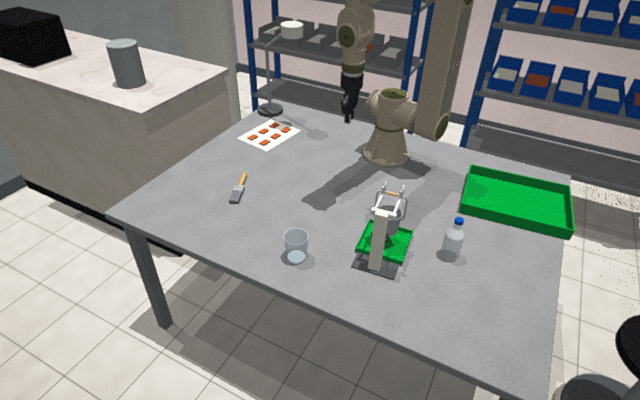

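The pail hangs on the yoke with the sleeve at scene crop (368,303), between and below the gates. The beaker, bottle and brush are untouched. Now a numeric check of seating, level and stillness.

```bash
python3 - <<'E'
from pail import *
y=np.radians(5.8);Rm=np.array([[np.cos(y),-np.sin(y)],[np.sin(y),np.cos(y)]])
def rep(a,b):
    for n,c in(('t',a),('s',b)):
        P=cloud(c);im=c['pixels'].astype(int);r=(P[...,:2]-[.5855,.2175])@Rm;z=P[...,2]
        m=(im[...,0]-im[...,2]>60)&(abs(r[...,0])<.03)&(abs(r[...,1])<.025)&(z>.19)
        if m.sum()>3:
            f=np.polyfit(r[...,1][m],z[m],1);print(n,'sleeve n',m.sum(),np.median(r[m],0),'z',np.median(z[m]),'slope',f[0])
        for sd in(1,-1):
            m=(abs(r[...,0])<.02)&(r[...,1]*sd>.037)&(r[...,1]*sd<.046)&(z>.19)&(z<.27)
            if m.any():print(n,'wire outside plate',sd,m.sum(),'along',np.median(r[...,0][m]),'z',np.percentile(z[m],80))
            m=(abs(r[...,1]-sd*.03)<.008)&(abs(r[...,0])<.035)&(z>.2)
            print('   profile',' '.join('%.0f:%s'%(1000*(lo+.002),'%.0f'%(1000*np.percentile(z[m&(r[...,0]>=lo)&(r[...,0]<lo+.004)],85)) if (m&(r[...,0]>=lo)&(r[...,0]<lo+.004)).any() else '-') for lo in np.arange(-.024,.024,.004)))
    # rim plane & fit of pail
    P=np.r_[cloud(a).reshape(-1,3),cloud(b).reshape(-1,3)]
    Q=P[(np.hypot(P[:,0]-.585,P[:,1]-.2175)<.06)&(P[:,2]>.075)&(P[:,2]<.152)]
    def f(p):
        ax=np.array([p[3],p[4],1.]);ax/=np.linalg.norm(ax);d=Q-[p[0],p[1],p[2]];h=d@ax
        return np.linalg.norm(d-h[:,None]*ax,axis=1)-(.037+.007*h/.08)
    s=least_squares(f,[.585,.2175,.07,0,0],loss='cauchy',f_scale=.002);print('pail',s.x,len(Q))
a=np.load('pics/a22.npy',allow_pickle=True).item();b=np.load('pics/b22.npy',allow_pickle=True).item()
rep(a,b)
b2=env.read_camera('scene');a2=env.read_camera('top');rep(a2,b2)
d=abs(b2['pixels'][150:260,340:440].astype(int)-b['pixels'][150:260,340:440]).mean();print('diff',d)
for t in('beaker','bottle','brush'):
    L={n:env.pinpoint(n,t)[0]['location'] for n in('scene','top')};print(t,L)
save(b2,'s23.png',(170,205,375,415),16)
E
```

```text
t sleeve n 34 [0.0005 0.0024] z 0.23343317554658005 slope -0.03352029144568122
t wire outside plate 1 6 along 0.0015648418072555842 z 0.23275709627872065
   profile -22:- -18:259 -14:257 -10:251 -6:249 -2:248 2:249 6:249 10:255 14:259 18:259 22:227
t wire outside plate -1 4 along 0.0017664199158863966 z 0.23310897297502892
   profile -22:- -18:261 -14:259 -10:251 -6:249 -2:250 2:245 6:249 10:250 14:262 18:260 22:240
s sleeve n 27 [0.001  0.0007] z 0.23188080890349783 slope 0.018728595629238495
s wire outside plate 1 5 along 0.0023179221164947956 z 0.23379050213121383
   profile -22:- -18:260 -14:256 -10:250 -6:248 -2:- 2:232 6:246 10:247 14:250 18:244 22:253
s wire outside plate -1 5 along 0.0013272377755782112 z 0.23187418443001737
   profile -22:255 -18:260 -14:256 -10:253 -6:251 -2:247 2:230 6:249 10:247 14:254 18:258 22:228
pail [ 0.5874  0.2179  0.0958 -0.0285  0.0043] 884
t sleeve n 34 [0.0006 0.0023] z 0.23331495150987747 slope -0.02895077777877826
t wire outside plate 1 6 along 0.001398191662353917 z 0.2315315099275186
   profile -22:- -18:260 -14:256 -10:252 -6:249 -2:248 2:
[... 171 characters left out ...]
46 6:250 10:252 14:257 18:261 22:228
s sleeve n 28 [0.0025 0.0011] z 0.2324865650169945 slope -0.042814208562502655
s wire outside plate 1 5 along -0.0016816461209506687 z 0.22953896874379978
   profile -22:- -18:259 -14:258 -10:252 -6:251 -2:228 2:233 6:247 10:243 14:250 18:259 22:228
s wire outside plate -1 5 along 0.0007387617037222398 z 0.2291268313764087
   profile -22:260 -18:258 -14:253 -10:249 -6:247 -2:230 2:240 6:241 10:250 14:247 18:259 22:247
pail [ 0.5873  0.2179  0.0965 -0.0258  0.0031] 892
diff 2.9017878787878786
beaker {'scene': [259.1, 294.9], 'top': [171.7, 332.9]}
bottle {'scene': [252.0, 447.1], 'top': [237.4, 188.8]}
brush {'scene': [188.1, 237.1], 'top': [240.7, 447.7]}
```

View pics/s23.png

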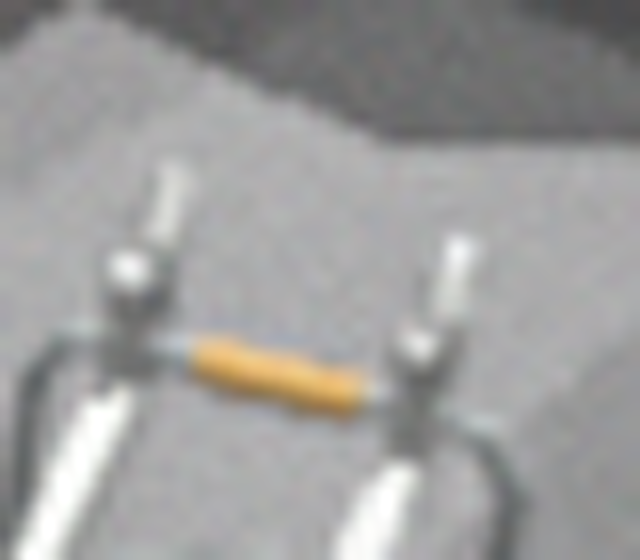

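The wire centre is about 0.229 and the seat about 0.228, and both plates show a gate pin level at about 0.248, above the wire. The pail tilts by less than 0.03 rad and is still. Handing in.

```bash
python3 -c "
from workcell import env
print(env.hand_in(), env.get_state()['clock'])"
```

```text
the job is handed in; nothing more can be done
the job is handed in; nothing more can be done
```

I raised the bail upright with the pail standing on the table. Then I lifted the pail by its sleeve, pressed the wire past both spring gates and let go. The job was handed in after about 23 s; it reports no verdict.

- **Hanging:** the wire sits on both slot floors, with its centre at about 0.229 m and the seat at about 0.228 m. The top view shows a gate pin level across each slot at about 0.248 m, above the wire.
- **Level and still:** the measured pail tilt is under 0.03 rad, two pictures in a row matched, and the yoke sits about 7 mm down, which is the pail's weight alone.
- **Yoke load:** the highest I saw was about 16–17 N, against the 28 N limit.
- **Other things:** the beaker, bottle and brush are where they were, to within a few pixels of detection noise. The robot stands clear of everything.

**What went wrong on the way:** on my first try at raising the bail, the pail tipped forward by about 0.25 rad, because my estimate of the hinge position was 2–4 mm off. I set it back down. A second try, pushing with loose jaws, tipped it by about 0.09 rad, and I backed off again. A corrected arc then worked. Before the lift the pail stood level, within about 2 mm of its starting place, with the bail upright.

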